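Hang the kitting trays on the hook, nested

TASK

Put the three empty kitting trays away on the hook: lift each out of the rack and hang it by the window in its lug, its open front facing out along the hook, the largest first, then the medium one and then the small one, each slid gently along the hook until it stops, so that the first is pressed back against the sprung plate until this just gives, and each next one nests flush inside the one before. The hook's height and reach have been set by hand and are not known exactly, so feel for them: lower each tray until the hook carries it, do not let it drop onto the hook, never press hard (stay under 18 N), and leave the other things on the bench where they are.

Things in the scene. Friction and masses are not known exactly. Their poses are not given: they have to be found in the camera images.
- tray_large_lug (a point): centre of the solid top bar of the large tray's hanging lug, the part to grip across its width from above. The lug is 28 mm wide (y), 8 mm thick (x), straight-sided for 80 mm down from its top. This point is 10 mm below the lug's top, 4 mm in front of the panel's back face, 140 mm above the tray's underside. z up, y along the width, the open front looks to -x
- tray_medium_lug (a point): centre of the solid top bar of the medium tray's hanging lug, the part to grip across its width from above. The lug is 38 mm wide (y), 8 mm thick (x), straight-sided for 80 mm down from its top. This point is 10 mm below the lug's top, 4 mm in front of the panel's back face, 132 mm above the tray's underside. z up, y along the width, the open front looks to -x
- tray_small_lug (a point): centre of the solid top bar of the small tray's hanging lug, the part to grip across its width from above. The lug is 48 mm wide (y), 8 mm thick (x), straight-sided for 80 mm down from its top. This point is 10 mm below the lug's top, 4 mm in front of the panel's back face, 124 mm above the tray's underside. z up, y along the width, the open front looks to -x
- tray_large: the large grey plastic kitting tray, 124 mm wide, 150 mm tall with its lug, 22 mm deep, standing upright; origin at the underside below its lug point, same axes. An 8 mm back panel with a rim along its left, right and bottom edges only (3 mm thick, 14 mm forward to -x); the lug rises in the panel's plane
- tray_medium: the medium grey plastic kitting tray, 108 mm wide, 142 mm tall with its lug, 22 mm deep, standing upright; origin at the underside below its lug point, same axes. An 8 mm back panel with a rim along its left, right and bottom edges only (3 mm thick, 14 mm forward to -x); the lug rises in the panel's plane
- tray_small: the small grey plastic kitting tray, 92 mm wide, 134 mm tall with its lug, 22 mm deep, standing upright; origin at the underside below its lug point, same axes. An 8 mm back panel with a rim along its left, right and bottom edges only (3 mm thick, 14 mm forward to -x); the lug rises in the panel's plane
- tray_large_window (a point): middle of the window through the large tray's lug (the same in all three trays, 36 mm below the lug point): 16 mm wide, 52 mm high. Its pointed roof has 45 degree slopes with the peak 26 mm above this point (10 mm below the lug point) and sits on the hook bar; its sill is 26 mm below this point
- rack: low fixed aluminium rack, 206 x 150 mm; origin under its middle on the bench, z up. Its floor is 6 mm thick; the trays stand on it in three grooves 62 mm apart along its x, between ridges that rise to 22 mm over the bench: lift straight up. Which tray stands in which groove varies
- hook_stand: fixed hook stand: base plate 130 x 150 x 10 mm, post 20 mm wide up to 180 mm (at x = +20 mm). Origin on the bench, z up. From it a round level steel bar, 10 mm thick, points along its -x at y = 0. Bar and plate together are set by hand up to 14 mm higher or lower, and up to 10 mm forward or back, than the two nominal points say: this is not measured and must be felt
- bar_nominal (a point): on the stand (not on the bar): nominal place of the top of the hook bar at the front end of its level part (stand x = -108 mm, z = 175 mm). In front of it the bar's end rises to 5 mm above the bar's top, foremost point 11 mm in front. Stand axes. The bar gives 1 mm per 6 N downwards. A hung tray's lug point lies 12 mm above the bar's top
- plate_nominal (a point): on the stand: nominal place of the front face of the sprung plate at the bar's back end, at the bar's top (stand x = -30 mm, z = 175 mm). The plate gives 1 mm per 4 N and springs back. It is 18 mm wide up to 11 mm above this point, and 60 mm wide lower down. Lug points of trays pushed back lie 4, 12 and 20 mm in front of its face (large, medium, small)
- hook_plate (a joint): how far the sprung plate is pushed back along the hook (m), 0 when nothing presses on it; it does not tell where the plate is
- screwdriver: bystander: screwdriver lying on the bench
- flux_jar: bystander: small amber jar, 44 mm wide, 50 mm tall
- solder_spool: bystander: grey spool, 54 mm wide, 38 mm tall
- lamp_housing: bystander: round white housing, 90 mm wide, 34 mm tall
- battery_pack: bystander: flat silver battery, 50 x 34 x 10 mm
- led_ring: bystander: black round board with grey blocks, 80 mm wide, 14 mm tall
Not all that is in view belongs to the job. What is shaped like the tray_small but blue is not meant. Leave any red look-alike of the tray_large alone.

How it is judged:
By the outcome, as a careful person would: the job done as asked, in the order asked, and still so for the second after the job is handed in, with the robot touching nothing.
It also fails if it takes over 72 s, if anything falls off the work surface, if the arm or the gripper's body presses on something with over 40 N, if the wrist force passes 120 N, or if a joint passes its speed limit or range.

ROBOT

A 6-joint arm with a two-finger parallel gripper is mounted at the origin on the work surface. World frame = base frame: x ahead of the robot, y to its left, z up, the work surface at z = 0. Lengths are in mm, angles in degrees, forces in N, time in s.
With the tool pointing down it reaches from about 300 to 850 mm from the base axis. Payload 4.2 kg.
Tool frame: the origin (TCP) lies at the very end of the fingers, on their centre line; the grasp point (between the pads) lies 19 mm behind it (env.grasp_offset is the distance from the TCP to the grasp point, in mm); z points along the fingers, y is the line along which they close (so a half turn about z gives the same grasp; the last joint's range is limited). The gripper opens to 91 mm and grips with 3 to 60 N. Pads are 32 mm wide; open, the fingers measure 118 mm over their backs; the gripper's body (76 mm by 178 mm) begins 60 mm behind the grasp point.
Start: joints at [-76.261, 18.312, 89.639, -0, 72.044, -1.146], TCP at [147.713, -555.72, 213.976] pointing down, gripper open.
Joint ranges: [-177.97, 177.97], [-48.28, 115.42], [12.27, 149.76], [-77.06, 257.06], [2.81, 150.46], [-146.56, 146.56]. Speed limits (degrees/s): [147.25, 147.25, 180, 180, 180, 180].

INTERFACE

Orientations are given as [roll, pitch, yaw] about the fixed x, y, z axes, in that order (R = Rz(yaw) Ry(pitch) Rx(roll)).
In Python, from workcell import env gives the robot as it stands. The module is installed in compiled form; this text tells all that it offers.
- The arm moves only by the tool send_rows, never from a script. Its argument "motion" is a list of rows, each an object of numbers: "tx", "ty", "tz": the shift along the tool's x, y, z in units of 500 mm (1.0 is 500 mm); "rx", "ry", "rz": the turn, a rotation vector about the tool's x, y, z in units of 30 degrees (1.0 is 30 degrees); "gripper": the closure, from -1 (fully open) to 1 (shut). In form: [{"tx": .., "ty": .., "tz": .., "rx": .., "ry": .., "rz": .., "gripper": ..}, ...]. A call has 1 to 12 rows; each row shifts and turns the commanded pose from where the row before left it, along the tool's axes as they then stand; what a row does not reach is not made up. A row lasts 1/8 s, in which the tool goes at most 62.5 mm and 10.7 degrees, less where a joint would pass 70% of its speed; a pose out of reach is approached as far as the arm can. A call with a number of a shift or a turn outside -1 to 1 is refused whole. A call with a gripper value outside its range is refused whole. The fingers move at their own pace and stop on an object; "grip_force" is the grip in N (left out, the last holds). Time passes only in rows, so rows that do not move let the fingers close. It gives the time, the measured TCP pose, the force, the opening and the grip force at its end, in the units of the state.
- env.state(): the state, without advancing time (a new reading comes with each control period).
- env.grab_frame(name): name is "scene" or "top"; returns a dict with "frame" (480x640x3 uint8, red, green, blue), "vertical_fov" (degrees; the focal length in pixels is half the picture's height over the tangent of half this angle, whatever the lens; pixels are square), "cx", "cy" (the principal point, pixels), "k1" (the pictures are not rectified: a ray, as slopes to the right and down, at radius r is drawn at 1 + k1 r^2 times it, then the intrinsics apply), "rvec" (rotation vector, rad) and "tvec" (3), from world to camera coordinates, as OpenCV has them. Camera axes: x right, y down, z forward; pixel columns grow to the right and rows downward; lengths in mm; the calibration is good to about 2 mm. A picture is of the moment at which its call begins. There is no depth.
- env.job_done(): hands the job in; it is judged then, once.
The state is a dict: "time_s": time; "qpos": joint angles; "qvel": joint speeds; "effort": joint torques, N m; "ee_pos": TCP position; "ee_rot": TCP orientation; "force": force on the tool from outside, world axes, zero at the start; "torque": the same for the moment, N m; "gripper_width": finger opening in mm; "gripper_force": force on a finger pad.
Only numpy, scipy, OpenCV 4.12 (cv2) and the standard library are available. Lean on these libraries where they do the work, as an engineer would, in place of code of your own. Each camera call takes 0.05 s, during which the arm holds its last target. There are 200 camera calls.

## Working session

There is one attempt and no reset: what is moved stays moved. The work goes in short steps, Python scripts to look and compute and a tool call to move; the robot and the scene stay as the last step left them, time stands still between calls to the robot, and variables do not carry over. Pictures are saved under pics/ and viewed, at most 10 in all, crops included, and the job is handed in when it is done.

Besides the shell and the picture viewer there is one more tool, called after "Call:" as name(argument=value, ...), one argument or row to a line, values as JSON. send_rows: Moves the arm, as the interface text tells. Shifts and turns lie within -1 to 1; 1 stands for 500 mm of shift or 30 degrees of turn. Its arguments: {"type":"object","properties":{"motion":{"type":"array"},"grip_force":{"type":"number"}},"required":["motion"]}

```bash
mkdir -p pics; cat > h.py <<'E'
import numpy as np, cv2, json
from workcell import env
def grab(n,fn=None):
    d=env.grab_frame(n)
    d={k:(np.array(v) if k in('frame','rvec','tvec') else v) for k,v in d.items()}
    np.save(f'pics/{n}.npy',d,allow_pickle=True)
    if fn: cv2.imwrite(fn,d['frame'][:,:,::-1])
    return d
def load(n): return np.load(f'pics/{n}.npy',allow_pickle=True).item()
def proj(d,P):
    R=cv2.Rodrigues(d['rvec'].astype(float))[0]; c=np.atleast_2d(P)@R.T+d['tvec'].ravel()
    s=c[:,:2]/c[:,2:]; r2=(s**2).sum(1,keepdims=True); s=s*(1+d['k1']*r2)
    f=240/np.tan(np.radians(d['vertical_fov'])/2)
    return s*f+[d['cx'],d['cy']]
def ray(d,uv):
    f=240/np.tan(np.radians(d['vertical_fov'])/2)
    q=(np.array(uv,float)-[d['cx'],d['cy']])/f; s=q.copy()
    for _ in range(30): s=q/(1+d['k1']*(s@s))
    R=cv2.Rodrigues(d['rvec'].astype(float))[0]
    return -R.T@d['tvec'].ravel(), R.T@np.array([s[0],s[1],1])
def atz(d,uv,z):
    c,v=ray(d,uv); return c+v*(z-c[2])/v[2]
E
python3 - <<'E'
from h import *
for n in('scene','top'):
    d=grab(n,f'pics/{n}0.png'); print(n,d['vertical_fov'],d['k1'],ray(d,(320,240)))
print(env.state())
E
```

```text
scene 55.57045265560773 -0.07662518225166198 (array([1317.74516248,  375.55272832, 1090.29333986]), array([-0.60305671, -0.32521747, -0.72853477]))
top 51.14714582291543 -0.06121186801852474 (array([ 311.62516315,  -49.70093495, 1246.59387684]), array([ 0.1824118 ,  0.02933348, -0.98283738]))
{'time_s': 0.1, 'qpos': array([-7.62606805e+01,  1.83486602e+01,  8.96980226e+01, -1.31903450e-03,
        7.20440211e+01, -1.14678878e+00]), 'qvel': array([ 0.00979402, -0.14222735, -0.13684008,  0.02554502, -0.14713624,
        0.03776166]), 'effort': array([ 4.34057279e-05, -4.13333058e+01, -2.32510096e+01,  7.28627597e-02,
        4.21862165e-02, -7.00910664e-05]), 'ee_pos': array([ 147.59729796, -555.27863874,  213.20695673]), 'ee_rot': array([-1.79909289e+02, -5.61445589e-04,  1.48865154e+01]), 'force': array([-0.15291656,  0.17206173, -0.20195468]), 'torque': array([-0.03026998,  0.00657306, -0.03571531]), 'gripper_force': 0.0, 'gripper_width': 91.01954635005539}
```

View pics/scene0.png

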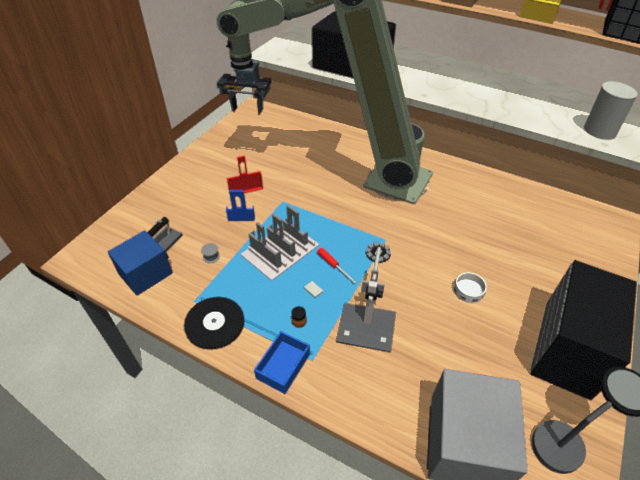

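View pics/top0.png

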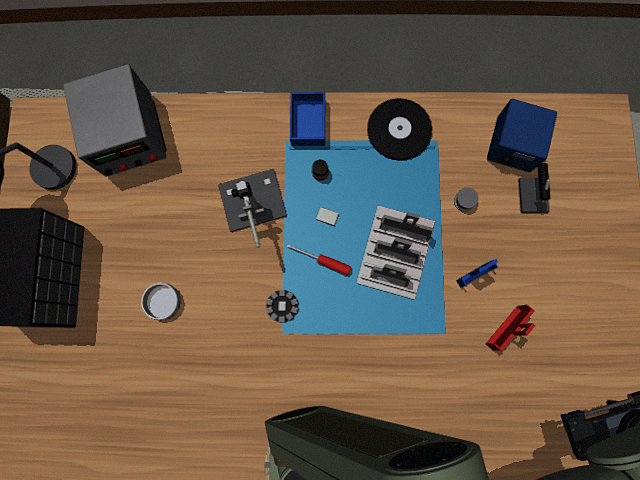

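Top view: the rack is at about (397,252), with three trays in a row, and the hook stand is at (252,200) with its bar running to (257,245). In the scene view the rack is at (280,245) and the stand at (368,325). The blue and red look-alikes stand outside the rack. Next I'll zoom in.

```bash
python3 - <<'E'
from h import *
def crop(n,x,y,w,h,s):
    c=load(n)['frame'][y:y+h,x:x+w,::-1]; c=cv2.resize(c,None,fx=s,fy=s,interpolation=cv2.INTER_CUBIC)
    for i in range(0,w,10): cv2.putText(c,str(x+i) if i%20==0 else '',(i*s,8),0,.3,(0,0,255)); cv2.line(c,(i*s,10),(i*s,14),(0,0,255))
    for i in range(0,h,10): cv2.putText(c,str(y+i),(0,i*s+4),0,.3,(0,0,255)); cv2.line(c,(20,i*s),(24,i*s),(0,0,255))
    return c
cv2.imwrite('pics/ct.png',np.hstack([crop('top',350,195,100,120,4),crop('top',210,160,100,120,4)]))
cv2.imwrite('pics/cs.png',np.hstack([crop('scene',230,195,100,100,4),crop('scene',320,235,100,100,4)]))
E
```

```text
(no output)
```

View pics/ct.png

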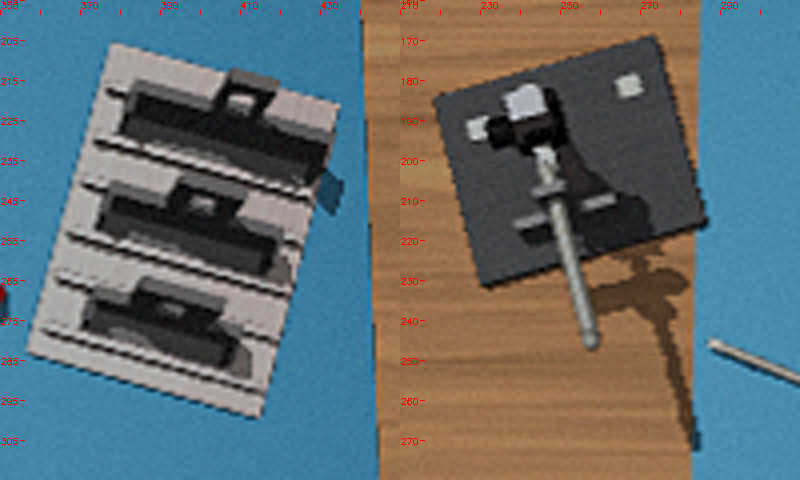

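View pics/cs.png

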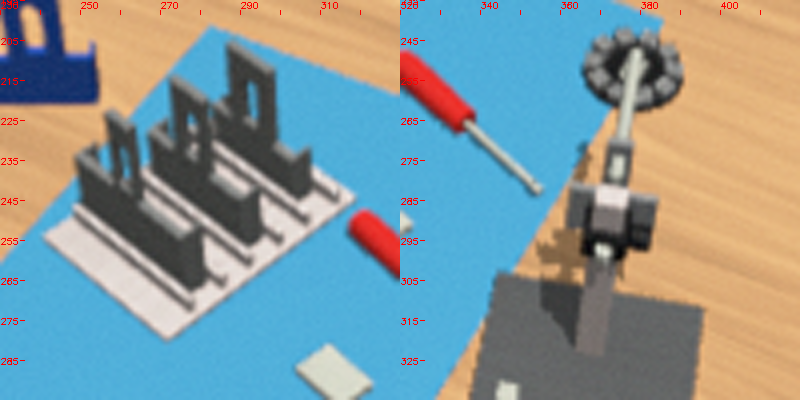

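```bash
cat > fit.py <<'E'
from h import *
from scipy.optimize import least_squares
T=load('top');S=load('scene')
def tf(p,L):
    a=p[2]; c,s=np.cos(a),np.sin(a); L=np.atleast_2d(L).astype(float)
    return np.c_[p[0]+c*L[:,0]-s*L[:,1],p[1]+s*L[:,0]+c*L[:,1],L[:,2]]
def tri(ut,us):
    f=lambda P:np.r_[proj(T,P)[0]-ut,proj(S,P)[0]-us]
    r=least_squares(f,[600,0,100.]); return r.x,r.fun
def fitp(obs,p0):
    f=lambda p:np.concatenate([(proj(d,tf(p,L))[0]-uv) for d,L,uv in obs])
    r=least_squares(f,p0); return r.x,r.fun
if __name__=='__main__':
    a=lambda x,y,z:(x,y,z)
    hx,hy,z=103,75,6
    rk,e=fitp([(T,(hx,hy,z),(378,205.8)),(T,(hx,-hy,z),(435,220.8)),(T,(-hx,-hy,z),(415.5,299.3)),(T,(-hx,hy,z),(356.8,283)),
     (S,(hx,-hy,z),(240.8,254.3)),(S,(hx,hy,z),(272,280)),(S,(-hx,hy,z),(318.8,244.5))],[600,-100,0.2])
    print('rack',rk[:2],np.degrees(rk[2]),e.round(1))
    hx,hy,z=65,75,10
    st,e=fitp([(T,(hx,hy,z),(218.3,184.5)),(T,(hx,-hy,z),(274.3,168.8)),(T,(-hx,-hy,z),(286.8,216.3)),(T,(-hx,hy,z),(231.3,231.8)),
     (S,(-hx,-hy,z),(344.3,303)),(S,(-hx,hy,z),(395.8,312.5))],[600,200,0.])
    print('stand',st[:2],np.degrees(st[2]),e.round(1))
    for n,ut,us in(('L',(413.6,214.5),(260.5,224.5)),('M',(402.6,241.7),(278,216.5)),('S',(395.3,267.5),(293.2,208.2))):
        P,e=tri(ut,us); c,s=np.cos(rk[2]),np.sin(rk[2]);q=P[:2]-rk[:2]
        print(n,P.round(1),e.round(1),'in rack',(c*q[0]+s*q[1]).round(1),(-s*q[0]+c*q[1]).round(1))
    print('nominal bar px',proj(T,tf(st,(-108,0,175))),proj(S,tf(st,(-108,0,175))),tf(st,[(-108,0,175),(-30,0,175)]))
    P,e=tri((257.5,245.5),(320+(638-400)/4,235+50/4)); print('bar tip',P,e); c,s=np.cos(st[2]),np.sin(st[2]);q=P[:2]-st[:2]; print((c*q[0]+s*q[1]).round(1),(-s*q[0]+c*q[1]).round(1))
    np.save('rk.npy',rk);np.save('st.npy',st)
E
python3 fit.py
```

```text
rack [ 513.45456437 -203.698353  ] -15.496920842417383 [-0.3 -0.8 -0.  -0.4 -0.1 -0.2 -0.2 -0.2 -0.2 -0.9 -0.  -0.9  0.4 -1.2]
stand [646.33848126 160.994202  ] 16.027282620440783 [-0.1 -0.6 -0.1 -0.5  0.3 -0.9 -1.2 -0.5 -0.1 -1.6  0.3 -1.9]
L [ 572.  -225.1  155.2] [-0.2  0.1 -0.3 -0.1] in rack 62.2 -5.0
M [ 512.1 -201.   147.5] [ 0.1 -0.1  0.2  0. ] in rack -2.0 2.2
S [ 454.7 -183.7  142.3] [-0.1  0.  -0.2 -0. ] in rack -61.9 3.5
nominal bar px [[252.27013838 225.57679872]] [[377.34625864 257.16851649]] [[542.53640494 131.1759366  175.        ]
 [617.50457117 152.7113505  175.        ]]
bar tip [499.7347567  119.81306561 165.96931747] [-0.02163581  0.00831076 -0.02891908 -0.00072846]
-152.3 0.9
```

```bash
python3 - <<'E'
from fit import *
st=np.load('st.npy');c,s=np.cos(st[2]),np.sin(st[2])
for n,ut,us in (('plR',(263.5,210),(362.5,280.5)),('plL',(239,215),(384.5,282.5)),('post/clamp top',(241.2,185),(373,287.5)),('narrow plate top',(247.2,207),(374,271)),('clamp bar?',(246,200),(374.5,277))):
    P,e=tri(ut,us);q=P[:2]-st[:2];print(n,P.round(1),e.round(1),'stand',(c*q[0]+s*q[1]).round(1),(-s*q[0]+c*q[1]).round(1))
print(proj(T,tf(st,[(-108,0,175),(-119,0,180),(-30,0,175),(20,0,180),(20,0,0)])),proj(S,tf(st,[(-108,0,175),(-30,0,175),(20,0,180),(20,0,10)])))
E
```

```text
plR [591.5 115.1 119.8] [ 0.2 -0.1  0.2  0. ] stand -65.3 -29.0
plL [577.2 170.9 128.9] [-0.2  0.1 -0.3 -0. ] stand -63.7 28.7
post/clamp top [636.7 160.4 169.2] [-0.1  0.1 -0.2 -0. ] stand -9.4 2.1
narrow plate top [586.2 143.3 170.7] [ 0.6 -0.2  0.7  0. ] stand -62.7 -0.4
clamp bar? [602.4 149.1 167.2] [-0.3  0.1 -0.3 -0. ] stand -45.5 0.7
[[252.27013838 225.57679872]
 [253.13479871 229.83541636]
 [243.71312829 192.61551831]
 [237.95216498 171.25975011]
 [251.08660498 193.30417341]] [[377.34625864 257.16851649]
 [373.33690615 279.68073752]
 [370.7304621  293.97580887]
 [365.52118672 330.87562364]]
```

```bash
cat >> fit.py <<'E'
    np.set_printoptions(suppress=True)
    for n in('L','M','S'):
        pass
    print('lugs',tf(rk,[(61.4,-4.5,146),(-.6,2.2,138),(-62.6,3.5,130)]).round(1))
    g=cv2.cvtColor(T['frame'],cv2.COLOR_RGB2HSV).astype(int)
    pts=[]
    for v in range(220,243):
        u=np.arange(244,262); m=(g[v,u,1]<60)&(g[v,u,2]>95)
        if m.sum()>1: pts.append((u[m].mean(),v,m.sum()))
    pts=np.array(pts); W=np.array([atz(T,p[:2],156) for p in pts])
    k=np.polyfit(W[:,0],W[:,1],1); print(pts[::5].round(1),'bar yaw',np.degrees(np.arctan(k[0])),'y at x=500,600',np.polyval(k,[500,600]),'resid',np.std(W[:,1]-np.polyval(k,W[:,0])))
E
cat > go.py <<'E'
import sys
from h import *
# go.py x y z : world TCP target -> tool shift (units) with current yaw or given yaw
s=env.state();p=s['ee_pos'];a=np.radians(float(sys.argv[4]) if len(sys.argv)>4 else s['ee_rot'][2])
d=np.array(list(map(float,sys.argv[1:4])))-p
print('t',s['time_s'],'p',p.round(1),'rot',s['ee_rot'].round(2),'d',d.round(1))
print('tool shift mm',np.round([d[0]*np.cos(a)+d[1]*np.sin(a),d[0]*np.sin(a)-d[1]*np.cos(a),-d[2]],1))
E
python3 fit.py | tail -9; python3 go.py 571.5 -224.5 240 -15.5
```

```text
-152.3 0.9
lugs [[ 571.4 -224.4  146. ]
 [ 513.5 -201.4  138. ]
 [ 454.1 -183.6  130. ]]
[[250.5 220.    4. ]
 [252.  225.    3. ]
 [253.5 230.    4. ]
 [254.5 235.    4. ]
 [256.  240.    3. ]] bar yaw 16.083216393414766 y at x=500,600 [121.26332241 150.09510865] resid 0.42481110006467054
t 0.1 p [ 147.6 -555.3  213.2] rot [-179.91   -0.     14.89] d [423.9 330.8  26.8]
tool shift mm [ 320.1 -432.   -26.8]
```

Call:
send_rows(
  motion=[
    {"rz": 0.338, "tz": -0.018, "gripper": -0.3},
    {"rz": 0.338, "tz": -0.018, "gripper": -0.3},
    {"rz": 0.338, "tz": -0.018, "gripper": -0.3},
    {"tx": 0.0711, "ty": -0.096, "gripper": -0.3},
    {"tx": 0.0711, "ty": -0.096, "gripper": -0.3},
    {"tx": 0.0711, "ty": -0.096, "gripper": -0.3},
    {"tx": 0.0711, "ty": -0.096, "gripper": -0.3},
    {"tx": 0.0711, "ty": -0.096, "gripper": -0.3},
    {"tx": 0.0711, "ty": -0.096, "gripper": -0.3},
    {"tx": 0.0711, "ty": -0.096, "gripper": -0.3},
    {"tx": 0.0711, "ty": -0.096, "gripper": -0.3},
    {"tx": 0.0711, "ty": -0.096, "gripper": -0.3},
  ],
  grip_force=15,
)

```text
invalid input at $.motion[0]: expected keys tx, ty, tz, rx, ry, rz, gripper
```

```bash
python3 go.py 571.5 -224.5 127
```

```text
t 0.1 p [ 147.6 -555.3  213.2] rot [-179.91   -0.     14.89] d [423.9 330.8 -86.2]
tool shift mm [ 494.7 -210.8   86.2]
```

All seven keys are needed in every row.

Call:
send_rows(
  motion=[
    {"tx": 0, "ty": 0, "tz": -0.018, "rx": 0, "ry": 0, "rz": 0.338, "gripper": -0.3},
    {"tx": 0, "ty": 0, "tz": -0.018, "rx": 0, "ry": 0, "rz": 0.338, "gripper": -0.3},
    {"tx": 0, "ty": 0, "tz": -0.018, "rx": 0, "ry": 0, "rz": 0.338, "gripper": -0.3},
    {"tx": 0.0711, "ty": -0.096, "tz": 0, "rx": 0, "ry": 0, "rz": 0, "gripper": -0.3},
    {"tx": 0.0711, "ty": -0.096, "tz": 0, "rx": 0, "ry": 0, "rz": 0, "gripper": -0.3},
    {"tx": 0.0711, "ty": -0.096, "tz": 0, "rx": 0, "ry": 0, "rz": 0, "gripper": -0.3},
    {"tx": 0.0711, "ty": -0.096, "tz": 0, "rx": 0, "ry": 0, "rz": 0, "gripper": -0.3},
    {"tx": 0.0711, "ty": -0.096, "tz": 0, "rx": 0, "ry": 0, "rz": 0, "gripper": -0.3},
    {"tx": 0.0711, "ty": -0.096, "tz": 0, "rx": 0, "ry": 0, "rz": 0, "gripper": -0.3},
    {"tx": 0.0711, "ty": -0.096, "tz": 0, "rx": 0, "ry": 0, "rz": 0, "gripper": -0.3},
    {"tx": 0.0711, "ty": -0.096, "tz": 0, "rx": 0, "ry": 0, "rz": 0, "gripper": -0.3},
    {"tx": 0.0711, "ty": -0.096, "tz": 0, "rx": 0, "ry": 0, "rz": 0, "gripper": -0.3},
  ],
  grip_force=15,
)

```text
time_s: 1.6
ee_pos: [572.9, -223.7, 240.5]
ee_rot: [180.0, 0.0, -15.5]
force: [0.4, -0.3, 0.8]
gripper_width: 58.9
gripper_force: 0.0
```

```bash
python3 go.py 571.5 -224.5 127
```

```text
t 1.6 p [ 572.9 -223.7  240.5] rot [ 1.7998e+02  4.0000e-02 -1.5520e+01] d [  -1.4   -0.8 -113.5]
tool shift mm [ -1.1   1.1 113.5]
```

Call:
send_rows(
  motion=[
    {"tx": -0.002, "ty": 0.002, "tz": 0.08, "rx": 0, "ry": 0, "rz": 0, "gripper": -0.3},
    {"tx": 0, "ty": 0, "tz": 0.08, "rx": 0, "ry": 0, "rz": 0, "gripper": -0.3},
    {"tx": 0, "ty": 0, "tz": 0.067, "rx": 0, "ry": 0, "rz": 0, "gripper": -0.3},
    {"tx": 0, "ty": 0, "tz": 0, "rx": 0, "ry": 0, "rz": 0, "gripper": 0.3},
    {"tx": 0, "ty": 0, "tz": 0, "rx": 0, "ry": 0, "rz": 0, "gripper": 1},
    {"tx": 0, "ty": 0, "tz": 0, "rx": 0, "ry": 0, "rz": 0, "gripper": 1},
    {"tx": 0, "ty": 0, "tz": 0, "rx": 0, "ry": 0, "rz": 0, "gripper": 1},
  ],
  grip_force=15,
)

```text
time_s: 2.48
ee_pos: [571.3, -226.1, 129.0]
ee_rot: [180.0, -0.2, -15.5]
force: [0.5, 1.1, 2.7]
gripper_width: 28.1
gripper_force: 15.0
```

Call:
send_rows(
  motion=[
    {"tx": 0, "ty": 0, "tz": -0.01, "rx": 0, "ry": 0, "rz": 0, "gripper": 1},
    {"tx": 0, "ty": 0, "tz": -0.04, "rx": 0, "ry": 0, "rz": 0, "gripper": 1},
    {"tx": 0, "ty": 0, "tz": -0.07, "rx": 0, "ry": 0, "rz": 0, "gripper": 1},
    {"tx": 0, "ty": 0, "tz": -0.09, "rx": 0, "ry": 0, "rz": 0, "gripper": 1},
    {"tx": 0, "ty": 0, "tz": -0.09, "rx": 0, "ry": 0, "rz": 0, "gripper": 1},
    {"tx": 0, "ty": 0, "tz": -0.05, "rx": 0, "ry": 0, "rz": 0, "gripper": 1},
    {"tx": 0, "ty": 0, "tz": 0, "rx": 0, "ry": 0, "rz": -0.35, "gripper": 1},
    {"tx": 0, "ty": 0, "tz": 0, "rx": 0, "ry": 0, "rz": -0.35, "gripper": 1},
    {"tx": 0, "ty": 0, "tz": 0, "rx": 0, "ry": 0, "rz": -0.35, "gripper": 1},
    {"tx": 0, "ty": 0, "tz": 0, "rx": 0, "ry": 0, "rz": 0, "gripper": 1},
  ],
)

```text
time_s: 3.72
ee_pos: [570.2, -225.8, 302.4]
ee_rot: [-180.0, 0.0, 15.8]
force: [0.1, -0.1, -3.6]
gripper_width: 28.1
gripper_force: 15.0
```

```bash
cat > hk.py <<'E'
# hook frame: s = along stand +x from measured tip (500,120.8), l = lateral, z ; prints TCP in it and shifts to a target
import sys
from h import *
a=np.radians(16.05);s=env.state();p=s['ee_pos'];q=p[:2]-[500,120.8]
c=np.array([q[0]*np.cos(a)+q[1]*np.sin(a),-q[0]*np.sin(a)+q[1]*np.cos(a),p[2]])
print('t',round(s['time_s'],2),'s,l,z',c.round(1),'rot',s['ee_rot'].round(2),'F',s['force'].round(2),'Fs',round(s['force'][0]*np.cos(a)+s['force'][1]*np.sin(a),2),'T',s['torque'].round(2),'w',s['gripper_width'])
if len(sys.argv)>3:
    d=np.array(list(map(float,sys.argv[1:4])))-c; print('mm tool (yaw16)',np.round([d[0],-d[1],-d[2]],1),'units',np.round(np.array([d[0],-d[1],-d[2]])/500,4))
E
python3 hk.py -30 0 300
```

```text
t 3.73 s,l,z [ -28.4 -352.5  302.4] rot [-1.7999e+02  3.0000e-02  1.5840e+01] F [ 0.13 -0.1  -3.58] Fs 0.1 T [-0.02 -0.03 -0.  ] w 28.122660169319893
mm tool (yaw16) [  -1.6 -352.5    2.4] units [-0.0032 -0.705   0.0049]
```

Call:
send_rows(
  motion=[
    {"tx": -0.004, "ty": -0.05, "tz": 0, "rx": 0, "ry": 0, "rz": -0.007, "gripper": 1},
    {"tx": 0, "ty": -0.095, "tz": 0, "rx": 0, "ry": 0, "rz": 0, "gripper": 1},
    {"tx": 0, "ty": -0.11, "tz": 0, "rx": 0, "ry": 0, "rz": 0, "gripper": 1},
    {"tx": 0, "ty": -0.11, "tz": 0, "rx": 0, "ry": 0, "rz": 0, "gripper": 1},
    {"tx": 0, "ty": -0.11, "tz": 0, "rx": 0, "ry": 0, "rz": 0, "gripper": 1},
    {"tx": 0, "ty": -0.11, "tz": 0, "rx": 0, "ry": 0, "rz": 0, "gripper": 1},
    {"tx": 0, "ty": -0.08, "tz": 0, "rx": 0, "ry": 0, "rz": 0, "gripper": 1},
    {"tx": 0, "ty": -0.04, "tz": 0.03, "rx": 0, "ry": 0, "rz": 0, "gripper": 1},
    {"tx": 0, "ty": 0, "tz": 0.08, "rx": 0, "ry": 0, "rz": 0, "gripper": 1},
    {"tx": 0, "ty": 0, "tz": 0.09, "rx": 0, "ry": 0, "rz": 0, "gripper": 1},
    {"tx": 0, "ty": 0, "tz": 0.04, "rx": 0, "ry": 0, "rz": 0, "gripper": 1},
    {"tx": 0, "ty": 0, "tz": 0, "rx": 0, "ry": 0, "rz": 0, "gripper": 1},
  ],
)

```text
time_s: 5.22
ee_pos: [469.2, 111.9, 181.2]
ee_rot: [-180.0, 0.2, 16.0]
force: [0.4, 0.1, -0.6]
gripper_width: 27.6
gripper_force: 15.0
```

```bash
python3 hk.py -30 0 180; python3 - <<'E'
from h import *
t=grab('top')['frame'];s=grab('scene')['frame']
f=lambda a,x,y:cv2.resize(a[y:y+140,x:x+100,::-1],None,fx=4,fy=4,interpolation=cv2.INTER_CUBIC)
cv2.imwrite('pics/a1.png',np.hstack([f(t,210,160),f(s,330,195)]))
E
```

```text
t 5.22 s,l,z [-3.210e+01 -1.000e-01  1.812e+02] rot [-180.      0.22   16.04] F [ 0.39  0.11 -0.56] Fs 0.4 T [ 0.03 -0.07 -0.01] w 27.616700275721605
mm tool (yaw16) [ 2.1 -0.1  1.2] units [ 0.0041 -0.0001  0.0023]
```

View pics/a1.png

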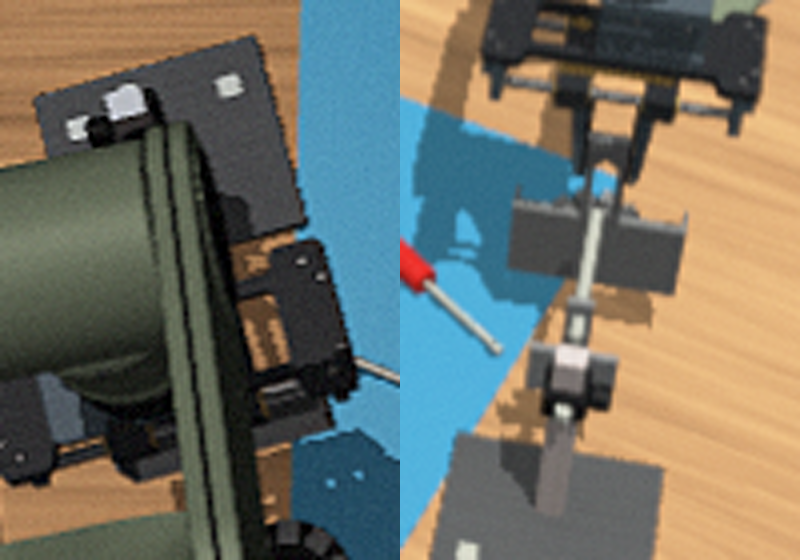

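The tip lines up with the window: tip around (600,190) in the crop, between the lug legs. Now sliding it in slowly.

Call:
send_rows(
  motion=[
    {"tx": 0.015, "ty": 0, "tz": 0, "rx": 0, "ry": 0, "rz": 0, "gripper": 1},
    {"tx": 0.02, "ty": 0, "tz": 0, "rx": 0, "ry": 0, "rz": 0, "gripper": 1},
    {"tx": 0.02, "ty": 0, "tz": 0, "rx": 0, "ry": 0, "rz": 0, "gripper": 1},
    {"tx": 0.02, "ty": 0, "tz": 0, "rx": 0, "ry": 0, "rz": 0, "gripper": 1},
    {"tx": 0.01, "ty": 0, "tz": 0, "rx": 0, "ry": 0, "rz": 0, "gripper": 1},
  ],
)

```text
time_s: 5.95
ee_pos: [512.0, 124.2, 182.3]
ee_rot: [180.0, 0.0, 16.2]
force: [-0.3, -1.0, -2.0]
gripper_width: 27.7
gripper_force: 15.0
```

```bash
python3 hk.py 35 0 170
```

```text
t 5.95 s,l,z [ 1.250e+01 -1.000e-01  1.823e+02] rot [180.     0.    16.18] F [-0.27 -1.04 -1.99] Fs -0.54 T [-0.02  0.01  0.01] w 27.70284403469132
mm tool (yaw16) [22.5 -0.1 12.3] units [ 0.045  -0.0001  0.0245]
```

Call:
send_rows(
  motion=[
    {"tx": 0.02, "ty": 0, "tz": 0, "rx": 0, "ry": 0, "rz": 0, "gripper": 1},
    {"tx": 0.015, "ty": 0, "tz": 0, "rx": 0, "ry": 0, "rz": 0, "gripper": 1},
    {"tx": 0.01, "ty": 0, "tz": 0.006, "rx": 0, "ry": 0, "rz": 0, "gripper": 1},
    {"tx": 0, "ty": 0, "tz": 0.008, "rx": 0, "ry": 0, "rz": 0, "gripper": 1},
    {"tx": 0, "ty": 0, "tz": 0.008, "rx": 0, "ry": 0, "rz": 0, "gripper": 1},
    {"tx": 0, "ty": 0, "tz": 0.006, "rx": 0, "ry": 0, "rz": 0, "gripper": 1},
    {"tx": 0, "ty": 0, "tz": 0, "rx": 0, "ry": 0, "rz": 0, "gripper": 1},
    {"tx": 0, "ty": 0, "tz": 0, "rx": 0, "ry": 0, "rz": 0, "gripper": 1},
  ],
)

```text
time_s: 6.95
ee_pos: [532.9, 130.2, 168.6]
ee_rot: [180.0, -0.0, 16.2]
force: [-0.1, 0.1, -1.0]
gripper_width: 27.6
gripper_force: 15.0
```

```bash
python3 hk.py 35 0 156
```

```text
t 6.95 s,l,z [ 34.2  -0.  168.6] rot [ 1.7999e+02 -1.0000e-02  1.6170e+01] F [-0.1   0.15 -1.03] Fs -0.06 T [ 0.02  0.04 -0.01] w 27.63224551621329
mm tool (yaw16) [ 0.8 -0.  12.6] units [ 0.0016 -0.0001  0.0251]
```

```bash
cat > fs.py <<'E'
from h import *
F=[]
for _ in range(4): env.grab_frame('top'); s=env.state(); F.append(np.r_[s['force'],s['ee_pos'][2],s['torque']])
print(np.round(F,2))
E
python3 fs.py
```

```text
[[-5.8000e-01 -5.1000e-01 -7.3000e-01  1.6861e+02 -2.0000e-02  3.0000e-02
  -1.0000e-02]
 [-2.9000e-01  1.4000e-01 -1.4400e+00  1.6862e+02  5.0000e-02  0.0000e+00
  -4.0000e-02]
 [-3.7000e-01 -2.0000e-01 -2.5700e+00  1.6861e+02  3.0000e-02  6.0000e-02
  -3.0000e-02]
 [ 5.0000e-02 -3.0000e-01 -2.1800e+00  1.6857e+02 -2.0000e-02  1.0000e-02
  -3.0000e-02]]
```

Call:
send_rows(
  motion=[
    {"tx": 0, "ty": 0, "tz": 0.005, "rx": 0, "ry": 0, "rz": 0, "gripper": 1},
    {"tx": 0, "ty": 0, "tz": 0.005, "rx": 0, "ry": 0, "rz": 0, "gripper": 1},
    {"tx": 0, "ty": 0, "tz": 0.004, "rx": 0, "ry": 0, "rz": 0, "gripper": 1},
    {"tx": 0, "ty": 0, "tz": 0.003, "rx": 0, "ry": 0, "rz": 0, "gripper": 1},
    {"tx": 0, "ty": 0, "tz": 0, "rx": 0, "ry": 0, "rz": 0, "gripper": 1},
  ],
)

```text
time_s: 7.78
ee_pos: [532.9, 130.1, 159.9]
ee_rot: [180.0, 0.0, 16.2]
force: [-0.5, -0.9, -0.5]
gripper_width: 27.7
gripper_force: 15.0
```

```bash
python3 fs.py
```

```text
[[-3.9000e-01 -2.3000e-01 -1.2400e+00  1.5999e+02 -9.0000e-02  7.0000e-02
  -3.0000e-02]
 [-3.8000e-01 -2.9000e-01 -1.4700e+00  1.6002e+02 -1.6000e-01  2.0000e-02
   3.0000e-02]
 [ 1.0000e-01 -8.2000e-01 -1.2800e+00  1.6002e+02 -9.0000e-02  2.0000e-02
  -1.0000e-02]
 [-9.1000e-01 -7.4000e-01 -1.3200e+00  1.6000e+02 -1.8000e-01  6.0000e-02
   3.0000e-02]]
```

Call:
send_rows(
  motion=[
    {"tx": 0, "ty": 0.002, "tz": 0, "rx": 0, "ry": 0, "rz": 0, "gripper": 1},
    {"tx": 0, "ty": 0, "tz": 0.002, "rx": 0, "ry": 0, "rz": 0, "gripper": 1},
    {"tx": 0, "ty": 0, "tz": 0, "rx": 0, "ry": 0, "rz": 0, "gripper": 1},
  ],
)

```text
time_s: 8.35
ee_pos: [533.2, 129.3, 159.0]
ee_rot: [180.0, -0.0, 16.2]
force: [-0.6, -0.7, -1.0]
gripper_width: 28.3
gripper_force: 15.0
```

```bash
python3 fs.py; python3 hk.py
```

```text
[[ 1.8000e-01 -1.0300e+00 -1.8600e+00  1.5899e+02 -1.1000e-01 -6.0000e-02
  -4.0000e-02]
 [-5.3000e-01 -6.3000e-01 -1.5500e+00  1.5899e+02 -7.0000e-02 -5.0000e-02
  -5.0000e-02]
 [ 3.9000e-01 -1.5900e+00 -1.2500e+00  1.5900e+02 -8.0000e-02 -4.0000e-02
  -4.0000e-02]
 [ 5.1000e-01  2.5000e-01 -2.9000e-01  1.5898e+02 -1.1000e-01 -6.0000e-02
   7.0000e-02]]
t 8.55 s,l,z [ 34.2  -1.  159. ] rot [ 1.7999e+02 -1.0000e-02  1.6180e+01] F [ 0.51  0.25 -0.29] Fs 0.56 T [-0.11 -0.06  0.07] w 27.830274689102758
```

Call:
send_rows(
  motion=[
    {"tx": 0, "ty": 0.002, "tz": 0.001, "rx": 0, "ry": 0, "rz": 0, "gripper": 1},
    {"tx": 0, "ty": 0, "tz": 0.001, "rx": 0, "ry": 0, "rz": 0, "gripper": 1},
    {"tx": 0, "ty": 0, "tz": 0.001, "rx": 0, "ry": 0, "rz": 0, "gripper": 1},
    {"tx": 0, "ty": 0, "tz": 0, "rx": 0, "ry": 0, "rz": 0, "gripper": 1},
  ],
)

```text
time_s: 9.05
ee_pos: [533.3, 128.4, 157.6]
ee_rot: [-180.0, -0.0, 16.2]
force: [-0.4, 0.1, 1.5]
gripper_width: 27.5
gripper_force: 15.0
```

```bash
python3 fs.py; python3 hk.py
```

```text
[[-1.0700e+00  9.2000e-01  1.9800e+00  1.5763e+02  1.5000e-01  1.6000e-01
   4.0000e-02]
 [-7.1000e-01 -1.0000e-01  6.4000e-01  1.5762e+02  1.6000e-01  1.5000e-01
   2.0000e-02]
 [-1.8200e+00  2.1000e-01  1.5000e+00  1.5759e+02  1.2000e-01  1.9000e-01
   3.0000e-02]
 [ 8.0000e-02  1.6500e+00  1.2200e+00  1.5754e+02  1.9000e-01  1.9000e-01
   2.0000e-02]]
t 9.25 s,l,z [ 34.2  -1.9 157.5] rot [-180.     -0.     16.18] F [0.08 1.65 1.22] Fs 0.54 T [0.19 0.19 0.02] w 27.678229649939333
```

Call:
send_rows(
  motion=[
    {"tx": 0.006, "ty": -0.001, "tz": 0, "rx": 0, "ry": 0, "rz": 0, "gripper": 1},
    {"tx": 0.01, "ty": 0, "tz": 0, "rx": 0, "ry": 0, "rz": 0, "gripper": 1},
    {"tx": 0.01, "ty": 0, "tz": 0, "rx": 0, "ry": 0, "rz": 0, "gripper": 1},
    {"tx": 0.01, "ty": 0, "tz": 0, "rx": 0, "ry": 0, "rz": 0, "gripper": 1},
    {"tx": 0.01, "ty": 0, "tz": 0, "rx": 0, "ry": 0, "rz": 0, "gripper": 1},
    {"tx": 0.01, "ty": 0, "tz": 0, "rx": 0, "ry": 0, "rz": 0, "gripper": 1},
    {"tx": 0.01, "ty": 0, "tz": 0, "rx": 0, "ry": 0, "rz": 0, "gripper": 1},
    {"tx": 0.006, "ty": 0, "tz": 0, "rx": 0, "ry": 0, "rz": 0, "gripper": 1},
    {"tx": 0, "ty": 0, "tz": 0, "rx": 0, "ry": 0, "rz": 0, "gripper": 1},
  ],
)

```text
time_s: 10.38
ee_pos: [568.6, 139.0, 157.6]
ee_rot: [180.0, -0.1, 16.2]
force: [-2.5, -0.7, 3.5]
gripper_width: 28.2
gripper_force: 15.0
```

```bash
python3 fs.py; python3 hk.py
```

```text
[[-1.6700e+00 -3.7000e-01  3.1100e+00  1.5759e+02 -1.7000e-01  3.6000e-01
   2.0000e-02]
 [-1.6300e+00 -6.7000e-01  2.5000e+00  1.5762e+02 -1.4000e-01  3.0000e-01
   2.0000e-02]
 [-1.6100e+00  8.0000e-02  3.4400e+00  1.5765e+02 -1.4000e-01  1.8000e-01
  -2.0000e-02]
 [-1.6000e+00 -3.2000e-01  2.6300e+00  1.5766e+02 -1.1000e-01  1.8000e-01
  -6.0000e-02]]
t 10.57 s,l,z [ 70.9  -1.5 157.7] rot [ 1.7999e+02 -1.1000e-01  1.6170e+01] F [-1.6  -0.32  2.63] Fs -1.63 T [-0.11  0.18 -0.06] w 27.739901066507517
```

Call:
send_rows(
  motion=[
    {"tx": 0.004, "ty": 0.0004, "tz": -0.0005, "rx": 0, "ry": 0, "rz": 0, "gripper": 1},
    {"tx": 0.004, "ty": 0, "tz": 0, "rx": 0, "ry": 0, "rz": 0, "gripper": 1},
    {"tx": 0.004, "ty": 0, "tz": 0, "rx": 0, "ry": 0, "rz": 0, "gripper": 1},
    {"tx": 0.004, "ty": 0, "tz": 0, "rx": 0, "ry": 0, "rz": 0, "gripper": 1},
    {"tx": 0, "ty": 0, "tz": 0, "rx": 0, "ry": 0, "rz": 0, "gripper": 1},
  ],
)

```text
time_s: 11.2
ee_pos: [576.0, 141.0, 157.7]
ee_rot: [-180.0, -0.0, 16.2]
force: [-2.6, 0.5, 3.0]
gripper_width: 28.1
gripper_force: 15.0
```

```bash
python3 fs.py; python3 hk.py
```

```text
[[-3.2200e+00 -6.6000e-01  3.0600e+00  1.5769e+02 -1.2000e-01  5.6000e-01
  -0.0000e+00]
 [-2.2100e+00 -1.2700e+00  3.6600e+00  1.5774e+02 -5.0000e-02  5.7000e-01
   5.0000e-02]
 [-3.0300e+00 -2.9000e-01  2.5000e+00  1.5774e+02 -7.0000e-02  5.0000e-01
  -0.0000e+00]
 [-2.9000e+00 -3.8000e-01  2.8400e+00  1.5777e+02 -5.0000e-02  5.3000e-01
  -4.0000e-02]]
t 11.4 s,l,z [ 78.6  -1.5 157.8] rot [-1.800e+02 -6.000e-02  1.617e+01] F [-2.9  -0.38  2.84] Fs -2.9 T [-0.05  0.53 -0.04] w 27.97243941182991
```

Call:
send_rows(
  motion=[
    {"tx": 0.002, "ty": 0, "tz": 0, "rx": 0, "ry": 0, "rz": 0, "gripper": 1},
    {"tx": 0, "ty": 0, "tz": 0, "rx": 0, "ry": 0, "rz": 0, "gripper": 1},
  ],
)

```text
time_s: 11.65
ee_pos: [576.2, 141.1, 157.6]
ee_rot: [-180.0, 0.0, 16.2]
force: [-3.5, -1.1, 3.6]
gripper_width: 27.8
gripper_force: 15.0
```

```bash
python3 fs.py; python3 hk.py
```

```text
[[-5.7200e+00 -8.5000e-01  3.7800e+00  1.5764e+02 -9.0000e-02  8.1000e-01
  -2.0000e-02]
 [-4.3600e+00 -8.9000e-01  3.4300e+00  1.5764e+02 -1.4000e-01  8.1000e-01
  -2.0000e-02]
 [-4.6800e+00 -6.5000e-01  4.1100e+00  1.5760e+02 -1.0000e-01  8.4000e-01
  -2.0000e-02]
 [-4.5400e+00 -9.6000e-01  4.7200e+00  1.5762e+02 -1.6000e-01  8.9000e-01
   4.0000e-02]]
t 11.85 s,l,z [ 78.9  -1.5 157.6] rot [-1.800e+02  4.000e-02  1.618e+01] F [-4.54 -0.96  4.72] Fs -4.63 T [-0.16  0.89  0.04] w 28.093523561359312
```

Call:
send_rows(
  motion=[
    {"tx": 0.0014, "ty": 0, "tz": 0, "rx": 0, "ry": 0, "rz": 0, "gripper": 1},
    {"tx": 0, "ty": 0, "tz": -0.0006, "rx": 0, "ry": 0, "rz": 0, "gripper": 1},
    {"tx": 0, "ty": 0, "tz": 0, "rx": 0, "ry": 0, "rz": 0, "gripper": 1},
  ],
)

```text
time_s: 12.22
ee_pos: [577.3, 141.4, 157.9]
ee_rot: [180.0, -0.0, 16.2]
force: [-3.7, -0.1, 3.4]
gripper_width: 27.9
gripper_force: 15.0
```

```bash
python3 fs.py; python3 hk.py
```

```text
[[-4.0300e+00  1.3000e-01  2.5100e+00  1.5790e+02 -6.0000e-02  6.8000e-01
   1.0000e-02]
 [-4.2100e+00 -5.8000e-01  2.4400e+00  1.5792e+02 -9.0000e-02  7.0000e-01
  -6.0000e-02]
 [-3.9500e+00  2.0000e-02  2.6100e+00  1.5792e+02 -3.0000e-02  6.8000e-01
  -1.0000e-02]
 [-3.8400e+00  2.6000e-01  2.7300e+00  1.5792e+02  2.0000e-02  6.7000e-01
  -1.0000e-02]]
t 12.43 s,l,z [ 80.   -1.6 157.9] rot [ 1.800e+02 -2.000e-02  1.617e+01] F [-3.84  0.26  2.73] Fs -3.62 T [ 0.02  0.67 -0.01] w 27.848383799858606
```

Call:
send_rows(
  motion=[
    {"tx": 0.002, "ty": 0, "tz": 0, "rx": 0, "ry": 0, "rz": 0, "gripper": 1},
    {"tx": 0, "ty": 0, "tz": 0, "rx": 0, "ry": 0, "rz": 0, "gripper": 1},
  ],
)

```text
time_s: 12.68
ee_pos: [578.5, 141.7, 158.0]
ee_rot: [180.0, -0.0, 16.2]
force: [-3.0, -0.1, 1.8]
gripper_width: 27.7
gripper_force: 15.0
```

```bash
python3 fs.py; python3 hk.py
```

```text
[[-3.4600e+00 -3.1000e-01  2.5600e+00  1.5797e+02  6.0000e-02  5.4000e-01
   4.0000e-02]
 [-2.9100e+00  5.4000e-01  1.8500e+00  1.5801e+02  1.0000e-01  5.2000e-01
   7.0000e-02]
 [-2.5300e+00  5.1000e-01  2.4400e+00  1.5802e+02  1.0000e-01  4.7000e-01
   1.0000e-02]
 [-2.3500e+00 -4.1000e-01  1.6100e+00  1.5801e+02  3.0000e-02  4.6000e-01
  -2.0000e-02]]
t 12.88 s,l,z [ 81.2  -1.6 158. ] rot [ 1.800e+02 -4.000e-02  1.617e+01] F [-2.35 -0.41  1.61] Fs -2.37 T [ 0.03  0.46 -0.02] w 27.801170603442028
```

Call:
send_rows(
  motion=[
    {"tx": 0.002, "ty": 0, "tz": 0, "rx": 0, "ry": 0, "rz": 0, "gripper": 1},
    {"tx": 0.002, "ty": 0, "tz": 0, "rx": 0, "ry": 0, "rz": 0, "gripper": 1},
    {"tx": 0, "ty": 0, "tz": 0, "rx": 0, "ry": 0, "rz": 0, "gripper": 1},
  ],
)

```text
time_s: 13.25
ee_pos: [579.1, 141.9, 157.8]
ee_rot: [-180.0, 0.1, 16.2]
force: [-5.5, -0.9, 3.6]
gripper_width: 28.2
gripper_force: 15.0
```

```bash
python3 fs.py; python3 hk.py
```

```text
[[-5.7100e+00 -1.7800e+00  3.6600e+00  1.5781e+02 -6.0000e-02  1.0500e+00
   7.0000e-02]
 [-5.4800e+00  2.6000e-01  4.1200e+00  1.5783e+02 -3.0000e-02  9.7000e-01
   3.0000e-02]
 [-4.9100e+00  3.0000e-02  3.1800e+00  1.5782e+02 -8.0000e-02  1.0900e+00
   2.0000e-02]
 [-5.3900e+00 -1.1800e+00  3.0000e+00  1.5783e+02 -6.0000e-02  9.6000e-01
   7.0000e-02]]
t 13.45 s,l,z [ 81.9  -1.6 157.8] rot [-1.800e+02  1.300e-01  1.618e+01] F [-5.39 -1.18  3.  ] Fs -5.5 T [-0.06  0.96  0.07] w 27.97679270909114
```

```bash
python3 - <<'E'
from h import *
s=grab('scene')['frame'];t=grab('top')['frame']
cv2.imwrite('pics/a2.png',np.hstack([cv2.resize(s[210:310,330:410,::-1],None,fx=5.5,fy=5.5,interpolation=cv2.INTER_CUBIC),cv2.resize(t[170:270,210:270,::-1],None,fx=5.5,fy=5.5,interpolation=cv2.INTER_CUBIC)]))
E
```

```text
(no output)
```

View pics/a2.png

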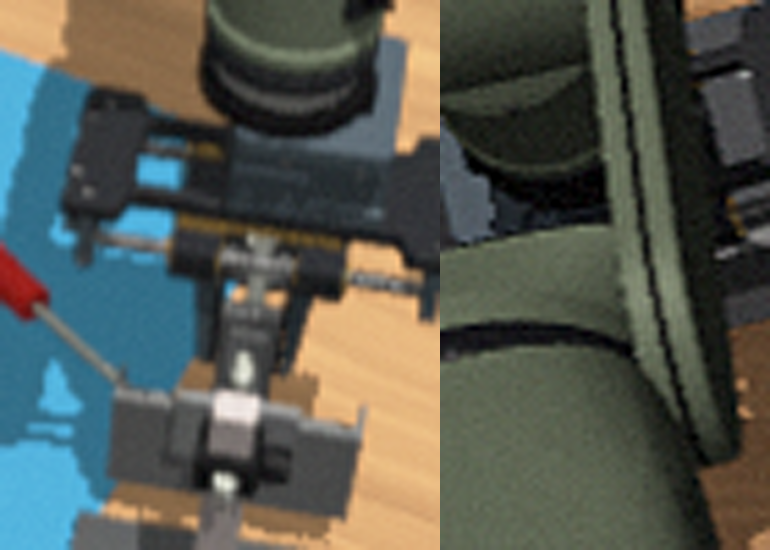

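```bash
python3 - <<'E'
from h import *
d=load('scene');a=np.radians(16.05)
def pt(s,pitch,X,Y,Z): # tray coords rel. lug point; pivot at lug
    c,n=np.cos(pitch),np.sin(pitch); x=c*X+n*Z; z=-n*X+c*Z
    S=s+x; l=-1.6+Y
    return np.array([500+S*np.cos(a)-l*np.sin(a),120.8+S*np.sin(a)+l*np.cos(a),174.9+z])
from scipy.optimize import least_squares
obs=[((4,-62,-70),(350.9,280.9)),((4,-62,-140),(350.0,297.6)),((4,62,-140),(393.3,304.0))]
f=lambda p:np.concatenate([proj(d,pt(p[0],p[1],*L))[0]-u-p[2:] *0 for L,u in obs])
r=least_squares(f,[80,0.]);print('s',r.x[0],'pitch',np.degrees(r.x[1]),r.fun.round(1))
for s in(78,82,86): print(s,np.array([proj(d,pt(s,0,*L))[0] for L,u in obs]).round(1).tolist())
E
python3 hk.py
```

```text
t 13.55 s,l,z [ 81.9  -1.6 157.8] rot [1.800e+02 1.400e-01 1.618e+01] F [-4.37 -0.69  2.11] Fs -4.39 T [-0.08  1.01 -0.  ] w 27.89528655135889Traceback (most recent call last):
  File "<stdin>", line 10, in <module>
    return func(*args, **kwargs)
    vector_fun = VectorFunction(
        fun_wrapped,
    ...<6 lines>...
        workers=workers
    )
    self._update_fun()
    ~~~~~~~~~~~~~~~~^^
    self.f = self.fun_wrapped(xp_copy(self.x))
             ~~~~~~~~~~~~~~~~^^^^^^^^^^^^^^^^^
    return np.atleast_1d(self.fun(x))
                         ~~~~~~~~^^^
    return self.f(x, *self.args, **self.kwargs)
           ~~~~~~^^^^^^^^^^^^^^^^^^^^^^^^^^^^^^
  File "<stdin>", line 9, in <lambda>
ValueError: operands could not be broadcast together with shapes (2,) (0,)
```

```bash
python3 - <<'E'
from h import *
d=load('scene');a=np.radians(16.05)
def pt(s,pitch,X,Y,Z):
    c,n=np.cos(pitch),np.sin(pitch); x=c*X+n*Z; z=-n*X+c*Z
    S=s+x; l=-1.6+Y
    return np.array([500+S*np.cos(a)-l*np.sin(a),120.8+S*np.sin(a)+l*np.cos(a),174.9+z])
from scipy.optimize import least_squares
obs=[((4,-62,-70),(350.9,280.9)),((4,-62,-140),(350.0,297.6)),((4,62,-140),(393.3,304.0))]
f=lambda p:np.concatenate([proj(d,pt(p[0],p[1],*L))[0]-u for L,u in obs])
r=least_squares(f,[80,0.]);print('s',r.x[0],'pitch',np.degrees(r.x[1]),r.fun.round(1))
for s in(78,82,86): print(s,np.array([proj(d,pt(s,0,*L))[0] for L,u in obs]).round(1).tolist())
E
```

```text
s 76.14243923544353 pitch -2.397661526836788 [-0.3 -0.  -0.8 -0.8 -0.6  0.5]
78 [[350.7, 280.6], [349.4, 295.8], [392.8, 303.4]]
82 [[350.5, 281.7], [349.2, 296.9], [392.7, 304.5]]
86 [[350.2, 282.9], [349.0, 298.0], [392.5, 305.7]]
```

Call:
send_rows(
  motion=[
    {"tx": 0, "ty": 0, "tz": 0, "rx": 0, "ry": 0, "rz": 0, "gripper": 0.2},
    {"tx": 0, "ty": 0, "tz": 0, "rx": 0, "ry": 0, "rz": 0, "gripper": 0.2},
    {"tx": 0, "ty": 0, "tz": 0, "rx": 0, "ry": 0, "rz": 0, "gripper": 0.2},
    {"tx": 0, "ty": 0, "tz": 0, "rx": 0, "ry": 0, "rz": 0, "gripper": 0.2},
  ],
  grip_force=10,
)

```text
time_s: 14.05
ee_pos: [580.4, 142.2, 158.0]
ee_rot: [180.0, -0.0, 16.2]
force: [0.3, 0.1, -0.6]
gripper_width: 36.4
gripper_force: 0.0
```

```bash
python3 fs.py; python3 hk.py
```

```text
[[ 4.0000e-02 -2.2000e-01 -8.5000e-01  1.5795e+02 -0.0000e+00  2.0000e-02
  -4.0000e-02]
 [-3.9000e-01 -8.3000e-01 -1.8000e-01  1.5796e+02 -1.0000e-02  3.0000e-02
   1.0000e-02]
 [ 1.4000e-01 -1.6000e-01 -6.1000e-01  1.5796e+02  1.0000e-02  4.0000e-02
   4.0000e-02]
 [ 7.0000e-02  3.4000e-01 -9.0000e-02  1.5800e+02 -3.0000e-02  2.0000e-02
   4.0000e-02]]
t 14.25 s,l,z [ 82.9  -1.6 158. ] rot [ 1.7999e+02 -1.0000e-02  1.6180e+01] F [ 0.07  0.34 -0.09] Fs 0.16 T [-0.03  0.02  0.04] w 36.80438895373351
```

Call:
send_rows(
  motion=[
    {"tx": 0, "ty": 0, "tz": 0, "rx": 0, "ry": 0, "rz": 0, "gripper": 1},
    {"tx": 0, "ty": 0, "tz": 0, "rx": 0, "ry": 0, "rz": 0, "gripper": 1},
    {"tx": 0, "ty": 0, "tz": 0, "rx": 0, "ry": 0, "rz": 0, "gripper": 1},
  ],
  grip_force=10,
)

```text
time_s: 14.62
ee_pos: [580.1, 142.2, 158.0]
ee_rot: [-180.0, 0.0, 16.2]
force: [-0.6, 0.9, 0.1]
gripper_width: 28.0
gripper_force: 10.0
```

```bash
python3 fs.py; python3 hk.py
```

```text
[[-1.0000e-01  2.0000e-02  4.0000e-02  1.5798e+02  8.0000e-02  3.0000e-02
   1.0000e-02]
 [-1.8000e-01  3.3000e-01 -5.7000e-01  1.5797e+02  7.0000e-02  5.0000e-02
  -2.0000e-02]
 [-2.5000e-01  1.2000e-01 -1.1000e-01  1.5797e+02  1.0000e-01  3.0000e-02
   3.0000e-02]
 [ 1.9000e-01  5.4000e-01 -1.6000e-01  1.5797e+02  1.3000e-01  3.0000e-02
   1.0000e-02]]
t 14.82 s,l,z [ 82.8  -1.6 158. ] rot [-180.      0.     16.17] F [ 0.19  0.54 -0.16] Fs 0.34 T [0.13 0.03 0.01] w 27.93757850135172
```

Call:
send_rows(
  motion=[
    {"tx": 0.002, "ty": 0, "tz": 0, "rx": 0, "ry": 0, "rz": 0, "gripper": 1},
    {"tx": 0, "ty": 0, "tz": 0, "rx": 0, "ry": 0, "rz": 0, "gripper": 1},
  ],
)

```text
time_s: 15.08
ee_pos: [580.2, 142.2, 157.8]
ee_rot: [-180.0, 0.1, 16.2]
force: [-2.7, -0.5, 1.8]
gripper_width: 28.1
gripper_force: 10.0
```

```bash
python3 fs.py; python3 hk.py
```

```text
[[-3.8900e+00 -9.7000e-01  1.1800e+00  1.5781e+02 -7.0000e-02  6.2000e-01
   4.0000e-02]
 [-3.3500e+00 -9.4000e-01  1.4700e+00  1.5781e+02 -6.0000e-02  6.4000e-01
   3.0000e-02]
 [-3.9600e+00 -1.0500e+00  1.2900e+00  1.5778e+02 -5.0000e-02  7.1000e-01
  -1.0000e-02]
 [-3.8700e+00 -1.0500e+00  1.5100e+00  1.5779e+02 -8.0000e-02  6.8000e-01
  -2.0000e-02]]
t 15.28 s,l,z [ 83.1  -1.5 157.8] rot [-1.800e+02  1.100e-01  1.618e+01] F [-3.87 -1.05  1.51] Fs -4.01 T [-0.08  0.68 -0.02] w 27.963935323092738
```

Call:
send_rows(
  motion=[
    {"tx": 0.002, "ty": 0, "tz": 0, "rx": 0, "ry": 0, "rz": 0, "gripper": 1},
    {"tx": 0, "ty": 0, "tz": 0, "rx": 0, "ry": 0, "rz": 0, "gripper": 1},
  ],
)

```text
time_s: 15.52
ee_pos: [580.9, 142.5, 157.7]
ee_rot: [-180.0, 0.2, 16.2]
force: [-5.8, -0.8, 1.5]
gripper_width: 27.9
gripper_force: 10.0
```

```bash
python3 fs.py; python3 hk.py
```

```text
[[-5.1000e+00 -1.6100e+00  2.5600e+00  1.5773e+02 -1.5000e-01  9.9000e-01
   4.0000e-02]
 [-5.9700e+00 -1.4800e+00  1.8500e+00  1.5771e+02 -1.7000e-01  1.0300e+00
   2.0000e-02]
 [-4.8600e+00 -1.3300e+00  1.6900e+00  1.5772e+02 -1.9000e-01  1.0800e+00
   1.0000e-02]
 [-5.3000e+00 -1.0900e+00  2.4400e+00  1.5776e+02 -2.0000e-01  1.0100e+00
   1.0000e-02]]
t 15.72 s,l,z [ 83.7  -1.5 157.8] rot [-1.800e+02  1.600e-01  1.618e+01] F [-5.3  -1.09  2.44] Fs -5.39 T [-0.2   1.01  0.01] w 27.7404378687662
```

Call:
send_rows(
  motion=[
    {"tx": 0.002, "ty": 0, "tz": -0.0004, "rx": 0, "ry": 0, "rz": 0, "gripper": 1},
    {"tx": 0.001, "ty": 0, "tz": 0, "rx": 0, "ry": 0, "rz": 0, "gripper": 1},
    {"tx": 0, "ty": 0, "tz": 0, "rx": 0, "ry": 0, "rz": 0, "gripper": 1},
  ],
)

```text
time_s: 16.1
ee_pos: [581.3, 142.6, 157.7]
ee_rot: [-180.0, 0.3, 16.2]
force: [-8.7, -1.2, 3.1]
gripper_width: 27.8
gripper_force: 10.0
```

```bash
python3 fs.py; python3 hk.py
```

```text
[[-7.7200e+00 -2.2100e+00  2.8600e+00  1.5771e+02 -2.8000e-01  1.3900e+00
  -8.0000e-02]
 [-7.3100e+00 -1.3400e+00  2.5500e+00  1.5771e+02 -3.1000e-01  1.3600e+00
   3.0000e-02]
 [-7.4800e+00 -1.6300e+00  3.9300e+00  1.5771e+02 -3.1000e-01  1.3500e+00
  -1.0000e-02]
 [-6.9200e+00 -1.2700e+00  1.0700e+00  1.5768e+02 -2.6000e-01  1.3000e+00
   3.0000e-02]]
t 16.3 s,l,z [ 84.2  -1.5 157.7] rot [-179.99    0.3    16.17] F [-6.92 -1.27  1.07] Fs -7.0 T [-0.26  1.3   0.03] w 27.722597860392213
```

Call:
send_rows(
  motion=[
    {"tx": 0, "ty": 0, "tz": 0, "rx": 0, "ry": 0, "rz": 0, "gripper": -0.3},
    {"tx": 0, "ty": 0, "tz": 0, "rx": 0, "ry": 0, "rz": 0, "gripper": -0.3},
    {"tx": 0, "ty": 0, "tz": -0.03, "rx": 0, "ry": 0, "rz": 0, "gripper": -0.3},
    {"tx": 0, "ty": 0, "tz": -0.06, "rx": 0, "ry": 0, "rz": 0, "gripper": -0.3},
    {"tx": 0, "ty": 0, "tz": -0.09, "rx": 0, "ry": 0, "rz": 0, "gripper": -0.3},
    {"tx": -0.0462, "ty": 0.089, "tz": 0, "rx": 0, "ry": 0, "rz": 0, "gripper": -0.3},
    {"tx": -0.0462, "ty": 0.089, "tz": 0, "rx": 0, "ry": 0, "rz": 0, "gripper": -0.3},
    {"tx": -0.0462, "ty": 0.089, "tz": 0, "rx": 0, "ry": 0, "rz": 0, "gripper": -0.3},
    {"tx": -0.0462, "ty": 0.089, "tz": 0, "rx": 0, "ry": 0, "rz": 0, "gripper": -0.3},
    {"tx": -0.0462, "ty": 0.089, "tz": 0, "rx": 0, "ry": 0, "rz": 0, "gripper": -0.3},
    {"tx": -0.0462, "ty": 0.089, "tz": 0, "rx": 0, "ry": 0, "rz": 0, "gripper": -0.3},
    {"tx": -0.0462, "ty": 0.089, "tz": 0, "rx": 0, "ry": 0, "rz": 0, "gripper": -0.3},
  ],
  grip_force=15,
)

```text
time_s: 17.8
ee_pos: [515.1, -202.9, 249.7]
ee_rot: [179.9, -0.1, 16.2]
force: [0.4, -0.2, 0.1]
gripper_width: 59.5
gripper_force: 0.0
```

```bash
python3 go.py 513.5 -201.4 119 -15.5; python3 - <<'E'
from h import *
s=grab('scene')['frame'];t=grab('top')['frame']
cv2.imwrite('pics/a3.png',np.hstack([cv2.resize(s[210:310,330:410,::-1],None,fx=5,fy=5,interpolation=cv2.INTER_CUBIC),cv2.resize(t[170:270,210:290,::-1],None,fx=5,fy=5,interpolation=cv2.INTER_CUBIC)]))
E
```

```text
t 17.8 p [ 515.1 -202.9  249.7] rot [ 1.7988e+02 -1.4000e-01  1.6180e+01] d [  -1.6    1.5 -130.7]
tool shift mm [ -2.   -1.  130.7]
```

View pics/a3.png

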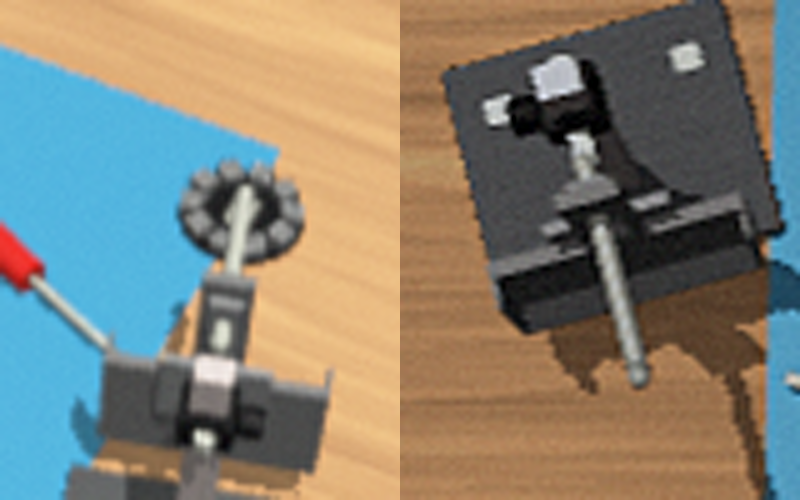

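The large tray hangs level at the plate: lug top at top-crop (587,190), panel just in front of the plate. Now fetching the medium tray.

Call:
send_rows(
  motion=[
    {"tx": 0, "ty": 0, "tz": 0, "rx": 0, "ry": 0, "rz": 0.352, "gripper": -0.3},
    {"tx": 0, "ty": 0, "tz": 0, "rx": 0, "ry": 0, "rz": 0.352, "gripper": -0.3},
    {"tx": 0, "ty": 0, "tz": 0, "rx": 0, "ry": 0, "rz": 0.352, "gripper": -0.3},
    {"tx": -0.004, "ty": -0.002, "tz": 0.06, "rx": 0, "ry": 0, "rz": 0, "gripper": -0.3},
    {"tx": 0, "ty": 0, "tz": 0.08, "rx": 0, "ry": 0, "rz": 0, "gripper": -0.3},
    {"tx": 0, "ty": 0, "tz": 0.08, "rx": 0, "ry": 0, "rz": 0, "gripper": -0.3},
    {"tx": 0, "ty": 0, "tz": 0.043, "rx": 0, "ry": 0, "rz": 0, "gripper": -0.3},
    {"tx": 0, "ty": 0, "tz": 0, "rx": 0, "ry": 0, "rz": 0, "gripper": 0.3},
    {"tx": 0, "ty": 0, "tz": 0, "rx": 0, "ry": 0, "rz": 0, "gripper": 1},
    {"tx": 0, "ty": 0, "tz": 0, "rx": 0, "ry": 0, "rz": 0, "gripper": 1},
  ],
  grip_force=15,
)

```text
time_s: 19.15
ee_pos: [514.3, -199.8, 118.2]
ee_rot: [180.0, -0.2, -15.5]
force: [0.4, 1.0, -1.3]
gripper_width: 37.7
gripper_force: 14.9
```

```bash
python3 go.py 513.5 -201.4 119; python3 - <<'E'
from h import *
t=load('top');a=np.radians(16.05)
for n,uv,z in(('lugtop',(247.4,208.4),185),('panL',(228,223.6),105),('panR',(277.6,209.4),105)):
    P=atz(t,uv,z);q=P[:2]-[500,120.8];print(n,(q[0]*np.cos(a)+q[1]*np.sin(a)).round(1),(-q[0]*np.sin(a)+q[1]*np.cos(a)).round(1))
E
```

```text
t 19.15 p [ 514.3 -199.8  118.2] rot [ 1.7998e+02 -1.7000e-01 -1.5500e+01] d [-0.8 -1.6  0.8]
tool shift mm [-0.3  1.8 -0.8]
lugtop 81.5 -2.0
panL 81.9 59.2
panR 82.7 -61.6
```

Call:
send_rows(
  motion=[
    {"tx": 0, "ty": 0, "tz": -0.01, "rx": 0, "ry": 0, "rz": 0, "gripper": 1},
    {"tx": 0, "ty": 0, "tz": -0.04, "rx": 0, "ry": 0, "rz": 0, "gripper": 1},
    {"tx": 0, "ty": 0, "tz": -0.07, "rx": 0, "ry": 0, "rz": 0, "gripper": 1},
    {"tx": 0, "ty": 0, "tz": -0.09, "rx": 0, "ry": 0, "rz": 0, "gripper": 1},
    {"tx": 0, "ty": 0, "tz": -0.09, "rx": 0, "ry": 0, "rz": 0, "gripper": 1},
    {"tx": 0, "ty": 0, "tz": -0.045, "rx": 0, "ry": 0, "rz": 0, "gripper": 1},
    {"tx": 0, "ty": 0, "tz": 0, "rx": 0, "ry": 0, "rz": -0.351, "gripper": 1},
    {"tx": 0, "ty": 0, "tz": 0, "rx": 0, "ry": 0, "rz": -0.351, "gripper": 1},
    {"tx": 0, "ty": 0, "tz": 0, "rx": 0, "ry": 0, "rz": -0.351, "gripper": 1},
    {"tx": 0, "ty": 0, "tz": 0, "rx": 0, "ry": 0, "rz": 0, "gripper": 1},
  ],
)

```text
time_s: 20.4
ee_pos: [513.2, -199.5, 289.7]
ee_rot: [180.0, -0.0, 16.0]
force: [-1.0, 0.1, -1.0]
gripper_width: 37.8
gripper_force: 14.9
```

```bash
python3 hk.py -30 -1.6 180;python3 fs.py
```

```text
t 20.4 s,l,z [ -75.9 -311.5  289.7] rot [ 1.7998e+02 -3.0000e-02  1.5960e+01] F [-0.96  0.09 -1.01] Fs -0.9 T [-0.02  0.06 -0.04] w 37.75234779876662
mm tool (yaw16) [  45.9 -309.9  109.7] units [ 0.0918 -0.6197  0.2195]
[[ 4.2000e-01  3.4000e-01 -8.7000e-01  2.8965e+02  1.0000e-02 -4.0000e-02
   1.0000e-02]
 [-2.4000e-01  7.7000e-01 -1.0300e+00  2.8956e+02  2.0000e-02 -0.0000e+00
   0.0000e+00]
 [ 1.2000e-01  3.3000e-01 -1.3300e+00  2.8947e+02  6.0000e-02  4.0000e-02
   5.0000e-02]
 [ 9.6000e-01  2.8000e-01 -7.5000e-01  2.8936e+02  0.0000e+00 -0.0000e+00
   0.0000e+00]]
```

Call:
send_rows(
  motion=[
    {"tx": 0.0118, "ty": -0.05, "tz": 0, "rx": 0, "ry": 0, "rz": 0, "gripper": 1},
    {"tx": 0.015, "ty": -0.09, "tz": 0, "rx": 0, "ry": 0, "rz": 0, "gripper": 1},
    {"tx": 0.015, "ty": -0.11, "tz": 0, "rx": 0, "ry": 0, "rz": 0, "gripper": 1},
    {"tx": 0.015, "ty": -0.11, "tz": 0, "rx": 0, "ry": 0, "rz": 0, "gripper": 1},
    {"tx": 0.015, "ty": -0.11, "tz": 0, "rx": 0, "ry": 0, "rz": 0, "gripper": 1},
    {"tx": 0.01, "ty": -0.09, "tz": 0, "rx": 0, "ry": 0, "rz": 0, "gripper": 1},
    {"tx": 0.01, "ty": -0.06, "tz": 0.02, "rx": 0, "ry": 0, "rz": 0, "gripper": 1},
    {"tx": 0, "ty": 0, "tz": 0.06, "rx": 0, "ry": 0, "rz": 0, "gripper": 1},
    {"tx": 0, "ty": 0, "tz": 0.08, "rx": 0, "ry": 0, "rz": 0, "gripper": 1},
    {"tx": 0, "ty": 0, "tz": 0.05, "rx": 0, "ry": 0, "rz": 0, "gripper": 1},
    {"tx": 0, "ty": 0, "tz": 0.015, "rx": 0, "ry": 0, "rz": -0.003, "gripper": 1},
    {"tx": 0, "ty": 0, "tz": 0, "rx": 0, "ry": 0, "rz": 0, "gripper": 1},
  ],
)

```text
time_s: 22.1
ee_pos: [471.8, 111.0, 177.0]
ee_rot: [180.0, -0.0, 16.1]
force: [-0.1, 0.5, -0.5]
gripper_width: 37.9
gripper_force: 15.0
```

```bash
python3 hk.py 35 -1.6 165
```

```text
t 22.1 s,l,z [-29.8  -1.6 177. ] rot [ 1.7999e+02 -2.0000e-02  1.6140e+01] F [-0.08  0.51 -0.48] Fs 0.06 T [ 0.03 -0.01  0.02] w 37.89532862608909
mm tool (yaw16) [64.8  0.  12. ] units [0.1296 0.     0.024 ]
```

Call:
send_rows(
  motion=[
    {"tx": 0.015, "ty": 0, "tz": 0, "rx": 0, "ry": 0, "rz": 0, "gripper": 1},
    {"tx": 0.025, "ty": 0, "tz": 0, "rx": 0, "ry": 0, "rz": 0, "gripper": 1},
    {"tx": 0.03, "ty": 0, "tz": 0, "rx": 0, "ry": 0, "rz": 0, "gripper": 1},
    {"tx": 0.03, "ty": 0, "tz": 0, "rx": 0, "ry": 0, "rz": 0, "gripper": 1},
    {"tx": 0.02, "ty": 0, "tz": 0, "rx": 0, "ry": 0, "rz": 0, "gripper": 1},
    {"tx": 0.01, "ty": 0, "tz": 0.006, "rx": 0, "ry": 0, "rz": 0, "gripper": 1},
    {"tx": 0, "ty": 0, "tz": 0.01, "rx": 0, "ry": 0, "rz": 0, "gripper": 1},
    {"tx": 0, "ty": 0, "tz": 0.01, "rx": 0, "ry": 0, "rz": 0, "gripper": 1},
    {"tx": 0, "ty": 0, "tz": 0.006, "rx": 0, "ry": 0, "rz": 0, "gripper": 1},
    {"tx": 0, "ty": 0, "tz": 0.004, "rx": 0, "ry": 0, "rz": 0, "gripper": 1},
    {"tx": 0, "ty": 0, "tz": 0, "rx": 0, "ry": 0, "rz": 0, "gripper": 1},
  ],
)

```text
time_s: 23.48
ee_pos: [533.8, 129.1, 158.6]
ee_rot: [180.0, 0.0, 16.2]
force: [-0.3, -0.0, -0.4]
gripper_width: 38.0
gripper_force: 15.0
```

```bash
python3 fs.py; python3 hk.py
```

```text
[[-1.2700e+00  4.1000e-01 -5.5000e-01  1.5879e+02 -1.0000e-02 -4.0000e-02
  -1.0000e-02]
 [-6.7000e-01 -8.0000e-02 -1.3400e+00  1.5885e+02 -4.0000e-02  2.0000e-02
   2.0000e-02]
 [-1.0000e-02  9.7000e-01 -4.9000e-01  1.5887e+02  1.0000e-02  0.0000e+00
  -2.0000e-02]
 [-0.0000e+00  4.9000e-01 -3.8000e-01  1.5887e+02 -5.0000e-02 -1.0000e-02
  -0.0000e+00]]
t 23.68 s,l,z [ 35.   -1.4 158.9] rot [ 1.7999e+02 -2.0000e-02  1.6170e+01] F [-0.    0.49 -0.38] Fs 0.13 T [-0.05 -0.01 -0.  ] w 37.66017558917502
```

Call:
send_rows(
  motion=[
    {"tx": 0, "ty": 0.0004, "tz": 0.002, "rx": 0, "ry": 0, "rz": 0, "gripper": 1},
    {"tx": 0, "ty": 0, "tz": 0.002, "rx": 0, "ry": 0, "rz": 0, "gripper": 1},
    {"tx": 0, "ty": 0, "tz": 0.002, "rx": 0, "ry": 0, "rz": 0, "gripper": 1},
    {"tx": 0, "ty": 0, "tz": 0, "rx": 0, "ry": 0, "rz": 0, "gripper": 1},
  ],
)

```text
time_s: 24.18
ee_pos: [533.9, 128.9, 155.5]
ee_rot: [180.0, 0.0, 16.2]
force: [0.3, -0.0, -1.5]
gripper_width: 37.8
gripper_force: 15.0
```

```bash
python3 fs.py; python3 hk.py
```

```text
[[ 1.0400e+00  1.8000e-01 -1.5500e+00  1.5559e+02  4.0000e-02  4.0000e-02
   1.0000e-02]
 [-3.2000e-01 -8.9000e-01 -9.2000e-01  1.5564e+02 -1.0000e-02  0.0000e+00
   0.0000e+00]
 [ 5.5000e-01  5.0000e-01 -1.5200e+00  1.5568e+02  2.0000e-02  1.0000e-02
   2.0000e-02]
 [-1.2100e+00  1.9000e-01  9.0000e-02  1.5571e+02 -1.0000e-02  2.0000e-02
   2.0000e-02]]
t 24.38 s,l,z [ 34.9  -1.6 155.7] rot [ 1.7999e+02 -1.0000e-02  1.6180e+01] F [-1.21  0.19  0.09] Fs -1.11 T [-0.01  0.02  0.02] w 37.66516814993669
```

Call:
send_rows(
  motion=[
    {"tx": 0, "ty": 0, "tz": 0.0015, "rx": 0, "ry": 0, "rz": 0, "gripper": 1},
    {"tx": 0, "ty": 0, "tz": 0.0015, "rx": 0, "ry": 0, "rz": 0, "gripper": 1},
    {"tx": 0, "ty": 0, "tz": 0, "rx": 0, "ry": 0, "rz": 0, "gripper": 1},
  ],
)

```text
time_s: 24.75
ee_pos: [534.0, 128.9, 154.3]
ee_rot: [180.0, -0.0, 16.2]
force: [0.1, -0.9, 0.7]
gripper_width: 37.7
gripper_force: 15.0
```

```bash
python3 fs.py; python3 hk.py
```

```text
[[-7.0000e-02 -5.5000e-01  3.1000e-01  1.5432e+02  3.0000e-02  8.0000e-02
  -0.0000e+00]
 [-9.0000e-02 -3.3000e-01  2.0000e-02  1.5433e+02  1.0000e-02  9.0000e-02
   3.0000e-02]
 [-3.8000e-01 -2.0000e-02  3.4000e-01  1.5429e+02 -1.0000e-02  6.0000e-02
  -2.0000e-02]
 [-1.5000e-01  5.9000e-01 -1.0000e-02  1.5430e+02  4.0000e-02  7.0000e-02
  -1.0000e-02]]
t 24.95 s,l,z [ 34.9  -1.6 154.3] rot [ 1.7999e+02 -1.0000e-02  1.6180e+01] F [-0.15  0.59 -0.01] Fs 0.02 T [ 0.04  0.07 -0.01] w 37.70489585482144
```

Call:
send_rows(
  motion=[
    {"tx": 0.006, "ty": 0, "tz": 0.0004, "rx": 0, "ry": 0, "rz": 0, "gripper": 1},
    {"tx": 0.01, "ty": 0, "tz": 0, "rx": 0, "ry": 0, "rz": 0, "gripper": 1},
    {"tx": 0.01, "ty": 0, "tz": 0, "rx": 0, "ry": 0, "rz": 0, "gripper": 1},
    {"tx": 0.01, "ty": 0, "tz": 0, "rx": 0, "ry": 0, "rz": 0, "gripper": 1},
    {"tx": 0.01, "ty": 0, "tz": 0, "rx": 0, "ry": 0, "rz": 0, "gripper": 1},
    {"tx": 0.01, "ty": 0, "tz": 0, "rx": 0, "ry": 0, "rz": 0, "gripper": 1},
    {"tx": 0.006, "ty": 0, "tz": 0, "rx": 0, "ry": 0, "rz": 0, "gripper": 1},
    {"tx": 0, "ty": 0, "tz": 0, "rx": 0, "ry": 0, "rz": 0, "gripper": 1},
  ],
)

```text
time_s: 25.95
ee_pos: [564.4, 137.8, 154.1]
ee_rot: [180.0, -0.1, 16.2]
force: [0.3, -1.4, 2.2]
gripper_width: 38.0
gripper_force: 15.0
```

```bash
python3 fs.py; python3 hk.py
```

```text
[[-1.5200e+00  1.9000e-01  2.2800e+00  1.5407e+02 -0.0000e+00  2.0000e-01
  -1.0000e-02]
 [-2.8000e-01 -5.0000e-02  1.5000e+00  1.5415e+02  2.0000e-02  8.0000e-02
  -4.0000e-02]
 [ 3.4000e-01  6.6000e-01  2.1800e+00  1.5416e+02  2.0000e-02  3.0000e-02
  -4.0000e-02]
 [ 7.0000e-02  3.7000e-01  2.7200e+00  1.5418e+02 -3.0000e-02  1.0000e-02
  -0.0000e+00]]
t 26.15 s,l,z [ 66.5  -1.5 154.2] rot [ 1.7999e+02 -1.0000e-01  1.6180e+01] F [0.07 0.37 2.72] Fs 0.17 T [-0.03  0.01 -0.  ] w 37.66300136280209
```

Call:
send_rows(
  motion=[
    {"tx": 0, "ty": 0, "tz": 0, "rx": 0, "ry": 0, "rz": 0, "gripper": 0},
    {"tx": 0, "ty": 0, "tz": 0, "rx": 0, "ry": 0, "rz": 0, "gripper": 0},
    {"tx": 0, "ty": 0, "tz": 0, "rx": 0, "ry": 0, "rz": 0, "gripper": 0},
    {"tx": 0, "ty": 0, "tz": 0, "rx": 0, "ry": 0, "rz": 0, "gripper": 1},
    {"tx": 0, "ty": 0, "tz": 0, "rx": 0, "ry": 0, "rz": 0, "gripper": 1},
    {"tx": 0, "ty": 0, "tz": 0, "rx": 0, "ry": 0, "rz": 0, "gripper": 1},
    {"tx": 0.003, "ty": 0, "tz": 0, "rx": 0, "ry": 0, "rz": 0, "gripper": 1},
    {"tx": 0.003, "ty": 0, "tz": 0, "rx": 0, "ry": 0, "rz": 0, "gripper": 1},
    {"tx": 0.003, "ty": 0, "tz": 0, "rx": 0, "ry": 0, "rz": 0, "gripper": 1},
    {"tx": 0, "ty": 0, "tz": 0, "rx": 0, "ry": 0, "rz": 0, "gripper": 1},
  ],
  grip_force=10,
)

```text
time_s: 27.4
ee_pos: [568.3, 138.9, 154.0]
ee_rot: [180.0, -0.0, 16.2]
force: [-0.2, -0.9, -0.3]
gripper_width: 37.6
gripper_force: 10.0
```

```bash
python3 fs.py; python3 hk.py
```

```text
[[ 2.5000e-01  1.1100e+00 -5.0000e-02  1.5398e+02 -5.0000e-02  1.1000e-01
  -3.0000e-02]
 [-2.9000e-01 -5.0000e-01 -1.0400e+00  1.5401e+02  3.0000e-02  4.0000e-02
  -1.0000e-02]
 [-6.3000e-01 -4.1000e-01 -2.4000e-01  1.5400e+02 -3.0000e-02  3.0000e-02
   2.0000e-02]
 [-5.9000e-01  2.5000e-01 -2.1000e-01  1.5400e+02 -4.0000e-02 -2.0000e-02
  -1.0000e-02]]
t 27.6 s,l,z [ 70.6  -1.5 154. ] rot [ 1.800e+02 -3.000e-02  1.617e+01] F [-0.59  0.25 -0.21] Fs -0.49 T [-0.04 -0.02 -0.01] w 37.96239851954991
```

Call:
send_rows(
  motion=[
    {"tx": 0.003, "ty": 0, "tz": 0, "rx": 0, "ry": 0, "rz": 0, "gripper": 1},
    {"tx": 0.003, "ty": 0, "tz": 0, "rx": 0, "ry": 0, "rz": 0, "gripper": 1},
    {"tx": 0.002, "ty": 0, "tz": 0, "rx": 0, "ry": 0, "rz": 0, "gripper": 1},
    {"tx": 0, "ty": 0, "tz": 0, "rx": 0, "ry": 0, "rz": 0, "gripper": 1},
  ],
)

```text
time_s: 28.1
ee_pos: [570.5, 139.6, 153.7]
ee_rot: [180.0, 0.2, 16.2]
force: [-4.4, -1.5, 2.3]
gripper_width: 38.2
gripper_force: 10.0
```

```bash
python3 fs.py; python3 hk.py
```

```text
[[-4.8500e+00 -1.4400e+00  2.4800e+00  1.5374e+02 -3.0000e-01  8.1000e-01
   7.0000e-02]
 [-4.6700e+00 -1.2900e+00  2.1500e+00  1.5375e+02 -2.8000e-01  8.8000e-01
  -1.0000e-02]
 [-3.5700e+00 -1.1000e+00  2.3200e+00  1.5376e+02 -2.0000e-01  8.0000e-01
   4.0000e-02]
 [-4.6900e+00 -9.7000e-01  1.5600e+00  1.5374e+02 -2.8000e-01  8.2000e-01
   5.0000e-02]]
t 28.3 s,l,z [ 73.   -1.5 153.7] rot [180.     0.19  16.18] F [-4.69 -0.97  1.56] Fs -4.77 T [-0.28  0.82  0.05] w 37.36068587866707
```

Call:
send_rows(
  motion=[
    {"tx": 0.002, "ty": 0, "tz": 0, "rx": 0, "ry": 0, "rz": 0, "gripper": 1},
    {"tx": 0, "ty": 0, "tz": 0, "rx": 0, "ry": 0, "rz": 0, "gripper": 1},
  ],
)

```text
time_s: 28.55
ee_pos: [570.9, 139.7, 153.7]
ee_rot: [180.0, 0.3, 16.2]
force: [-6.3, -1.7, 4.1]
gripper_width: 38.2
gripper_force: 10.0
```

```bash
python3 fs.py; python3 hk.py
```

```text
[[-6.5200e+00 -2.1800e+00  2.6900e+00  1.5367e+02 -3.6000e-01  1.0200e+00
  -1.0000e-02]
 [-5.8400e+00 -1.4700e+00  2.3100e+00  1.5367e+02 -3.0000e-01  1.1000e+00
  -2.0000e-02]
 [-6.0600e+00 -1.9700e+00  2.7900e+00  1.5366e+02 -3.3000e-01  9.9000e-01
   1.0000e-02]
 [-7.2900e+00 -1.5400e+00  2.4400e+00  1.5369e+02 -2.9000e-01  1.0600e+00
   4.0000e-02]]
t 28.75 s,l,z [ 73.3  -1.5 153.7] rot [-180.      0.27   16.18] F [-7.29 -1.54  2.44] Fs -7.44 T [-0.29  1.06  0.04] w 37.80519286743969
```

Call:
send_rows(
  motion=[
    {"tx": 0, "ty": 0, "tz": 0, "rx": 0, "ry": 0, "rz": 0, "gripper": 0},
    {"tx": 0, "ty": 0, "tz": 0, "rx": 0, "ry": 0, "rz": 0, "gripper": 0},
    {"tx": 0, "ty": 0, "tz": -0.0005, "rx": 0, "ry": 0, "rz": 0, "gripper": 0},
    {"tx": 0, "ty": 0, "tz": 0, "rx": 0, "ry": 0, "rz": 0, "gripper": 1},
    {"tx": 0, "ty": 0, "tz": 0, "rx": 0, "ry": 0, "rz": 0, "gripper": 1},
    {"tx": 0, "ty": 0, "tz": 0, "rx": 0, "ry": 0, "rz": 0, "gripper": 1},
  ],
  grip_force=10,
)

```text
time_s: 29.5
ee_pos: [573.1, 140.2, 154.3]
ee_rot: [180.0, -0.0, 16.2]
force: [1.0, -0.1, 0.2]
gripper_width: 37.6
gripper_force: 10.0
```

```bash
python3 fs.py; python3 hk.py
```

```text
[[ 2.0000e-02 -1.9000e-01 -4.7000e-01  1.5425e+02  3.0000e-02 -1.3000e-01
  -3.0000e-02]
 [ 5.9000e-01 -7.8000e-01 -1.6000e-01  1.5430e+02  1.0000e-02 -1.3000e-01
   1.0000e-02]
 [ 1.0700e+00  5.4000e-01 -7.3000e-01  1.5426e+02 -4.0000e-02 -9.0000e-02
   2.0000e-02]
 [ 9.3000e-01  1.6000e-01  4.3000e-01  1.5431e+02  5.0000e-02 -1.1000e-01
   2.0000e-02]]
t 29.7 s,l,z [ 75.6  -1.5 154.3] rot [ 1.7999e+02 -3.0000e-02  1.6180e+01] F [0.93 0.16 0.43] Fs 0.94 T [ 0.05 -0.11  0.02] w 37.85052674549466
```

Call:
send_rows(
  motion=[
    {"tx": 0.0015, "ty": 0, "tz": 0, "rx": 0, "ry": 0, "rz": 0, "gripper": 1},
    {"tx": 0.0015, "ty": 0, "tz": 0, "rx": 0, "ry": 0, "rz": 0, "gripper": 1},
    {"tx": 0, "ty": 0, "tz": 0, "rx": 0, "ry": 0, "rz": 0, "gripper": 1},
  ],
)

```text
time_s: 30.08
ee_pos: [573.2, 140.3, 154.0]
ee_rot: [180.0, 0.2, 16.2]
force: [-4.1, -1.9, 1.8]
gripper_width: 37.8
gripper_force: 10.0
```

```bash
python3 fs.py; python3 hk.py
```

```text
[[-4.6300e+00 -1.7600e+00  2.0200e+00  1.5399e+02 -2.6000e-01  7.4000e-01
  -3.0000e-02]
 [-4.2300e+00 -1.7100e+00  1.9800e+00  1.5401e+02 -2.9000e-01  8.4000e-01
  -4.0000e-02]
 [-5.6500e+00 -2.0100e+00  2.3000e+00  1.5400e+02 -3.0000e-01  8.8000e-01
  -8.0000e-02]
 [-3.9500e+00 -9.7000e-01  2.0200e+00  1.5400e+02 -3.2000e-01  8.5000e-01
  -5.0000e-02]]
t 30.27 s,l,z [ 75.7  -1.5 154. ] rot [1.800e+02 1.500e-01 1.618e+01] F [-3.95 -0.97  2.02] Fs -4.07 T [-0.32  0.85 -0.05] w 37.97592935553372
```

Call:
send_rows(
  motion=[
    {"tx": 0, "ty": 0, "tz": 0, "rx": 0, "ry": 0, "rz": 0, "gripper": -0.5},
    {"tx": 0, "ty": 0, "tz": 0, "rx": 0, "ry": 0, "rz": 0, "gripper": -0.5},
    {"tx": 0, "ty": 0, "tz": -0.03, "rx": 0, "ry": 0, "rz": 0, "gripper": -0.5},
    {"tx": 0, "ty": 0, "tz": -0.07, "rx": 0, "ry": 0, "rz": 0, "gripper": -0.5},
    {"tx": 0, "ty": 0, "tz": -0.09, "rx": 0, "ry": 0, "rz": 0, "gripper": -0.5},
    {"tx": -0.0588, "ty": 0.0794, "tz": 0, "rx": 0, "ry": 0, "rz": 0, "gripper": -0.5},
    {"tx": -0.0588, "ty": 0.0794, "tz": 0, "rx": 0, "ry": 0, "rz": 0, "gripper": -0.5},
    {"tx": -0.0588, "ty": 0.0794, "tz": 0, "rx": 0, "ry": 0, "rz": 0, "gripper": -0.5},
    {"tx": -0.0588, "ty": 0.0794, "tz": 0, "rx": 0, "ry": 0, "rz": 0, "gripper": -0.5},
    {"tx": -0.0588, "ty": 0.0794, "tz": 0, "rx": 0, "ry": 0, "rz": 0, "gripper": -0.5},
    {"tx": -0.0588, "ty": 0.0794, "tz": 0, "rx": 0, "ry": 0, "rz": 0, "gripper": -0.5},
    {"tx": -0.0588, "ty": 0.0794, "tz": 0, "rx": 0, "ry": 0, "rz": 0, "gripper": -0.5},
  ],
  grip_force=15,
)

```text
time_s: 31.78
ee_pos: [454.0, -185.3, 250.7]
ee_rot: [179.9, -0.1, 16.2]
force: [1.6, -0.3, -0.0]
gripper_width: 68.4
gripper_force: 0.0
```

```bash
python3 go.py 454.1 -183.6 111 -15.5; python3 - <<'E'
from h import *
s=grab('scene')['frame'];t=grab('top')['frame']
cv2.imwrite('pics/a4.png',np.hstack([cv2.resize(s[210:310,330:410,::-1],None,fx=5,fy=5,interpolation=cv2.INTER_CUBIC),cv2.resize(t[170:270,210:290,::-1],None,fx=5,fy=5,interpolation=cv2.INTER_CUBIC)]))
E
```

```text
t 31.775 p [ 454.  -185.3  250.7] rot [ 1.7988e+02 -1.4000e-01  1.6180e+01] d [ 1.000e-01  1.700e+00 -1.397e+02]
tool shift mm [ -0.3  -1.6 139.7]
```

View pics/a4.png

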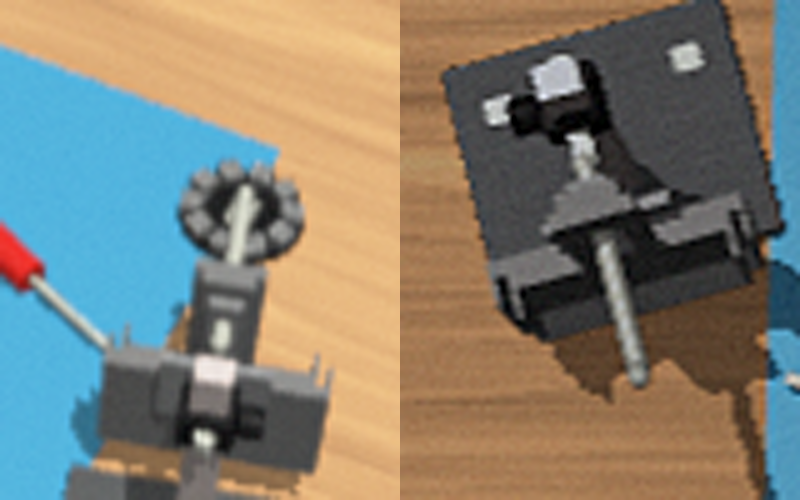

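The medium tray nests flush: the lug tops touch at top-crop (590,205) and the panels are merged. Now fetching the small tray.

Call:
send_rows(
  motion=[
    {"tx": 0, "ty": 0, "tz": 0, "rx": 0, "ry": 0, "rz": 0.352, "gripper": -0.5},
    {"tx": 0, "ty": 0, "tz": 0, "rx": 0, "ry": 0, "rz": 0.352, "gripper": -0.5},
    {"tx": 0, "ty": 0, "tz": 0, "rx": 0, "ry": 0, "rz": 0.352, "gripper": -0.5},
    {"tx": -0.001, "ty": -0.003, "tz": 0.06, "rx": 0, "ry": 0, "rz": 0, "gripper": -0.5},
    {"tx": 0, "ty": 0, "tz": 0.09, "rx": 0, "ry": 0, "rz": 0, "gripper": -0.5},
    {"tx": 0, "ty": 0, "tz": 0.08, "rx": 0, "ry": 0, "rz": 0, "gripper": -0.5},
    {"tx": 0, "ty": 0, "tz": 0.05, "rx": 0, "ry": 0, "rz": 0, "gripper": -0.5},
    {"tx": 0, "ty": 0, "tz": 0, "rx": 0, "ry": 0, "rz": 0, "gripper": 0.1},
    {"tx": 0, "ty": 0, "tz": 0, "rx": 0, "ry": 0, "rz": 0, "gripper": 1},
    {"tx": 0, "ty": 0, "tz": 0, "rx": 0, "ry": 0, "rz": 0, "gripper": 1},
  ],
  grip_force=15,
)

```text
time_s: 33.12
ee_pos: [455.1, -182.3, 110.7]
ee_rot: [180.0, -0.2, -15.5]
force: [-0.9, 0.4, 1.9]
gripper_width: 47.9
gripper_force: 14.8
```

```bash
python3 go.py 454.1 -183.6 111
```

```text
t 33.125 p [ 455.1 -182.3  110.7] rot [179.97  -0.18 -15.5 ] d [-1.  -1.3  0.3]
tool shift mm [-0.6  1.5 -0.3]
```

Call:
send_rows(
  motion=[
    {"tx": 0, "ty": 0, "tz": -0.01, "rx": 0, "ry": 0, "rz": 0, "gripper": 1},
    {"tx": 0, "ty": 0, "tz": -0.04, "rx": 0, "ry": 0, "rz": 0, "gripper": 1},
    {"tx": 0, "ty": 0, "tz": -0.08, "rx": 0, "ry": 0, "rz": 0, "gripper": 1},
    {"tx": 0, "ty": 0, "tz": -0.09, "rx": 0, "ry": 0, "rz": 0, "gripper": 1},
    {"tx": 0, "ty": 0, "tz": -0.09, "rx": 0, "ry": 0, "rz": 0, "gripper": 1},
    {"tx": 0, "ty": 0, "tz": -0.045, "rx": 0, "ry": 0, "rz": 0, "gripper": 1},
    {"tx": 0, "ty": 0, "tz": 0, "rx": 0, "ry": 0, "rz": -0.351, "gripper": 1},
    {"tx": 0, "ty": 0, "tz": 0, "rx": 0, "ry": 0, "rz": -0.351, "gripper": 1},
    {"tx": 0, "ty": 0, "tz": 0, "rx": 0, "ry": 0, "rz": -0.351, "gripper": 1},
    {"tx": 0, "ty": 0, "tz": 0, "rx": 0, "ry": 0, "rz": 0, "gripper": 1},
  ],
)

```text
time_s: 34.38
ee_pos: [453.8, -182.0, 287.3]
ee_rot: [180.0, -0.0, 16.0]
force: [-0.1, -0.2, -1.3]
gripper_width: 48.0
gripper_force: 14.8
```

```bash
python3 hk.py -30 -1.6 178;python3 fs.py
```

```text
t 34.38 s,l,z [-128.1 -278.2  287.3] rot [ 1.7997e+02 -4.0000e-02  1.5950e+01] F [-0.12 -0.22 -1.3 ] Fs -0.17 T [ 0.05  0.02 -0.02] w 47.95541968208143
mm tool (yaw16) [  98.1 -276.6  109.3] units [ 0.1961 -0.5532  0.2187]
[[ 1.2800e+00 -1.2000e-01 -7.2000e-01  2.8723e+02 -6.0000e-02  3.0000e-02
  -3.0000e-02]
 [ 4.9000e-01 -1.2000e-01 -1.3900e+00  2.8711e+02  1.0000e-02 -3.0000e-02
   3.0000e-02]
 [ 7.7000e-01  2.2000e-01 -1.2000e+00  2.8701e+02 -2.0000e-02 -4.0000e-02
  -2.0000e-02]
 [-3.6000e-01 -1.5000e-01 -1.2000e+00  2.8691e+02  2.0000e-02  1.0000e-02
  -3.0000e-02]]
```

Call:
send_rows(
  motion=[
    {"tx": 0.015, "ty": -0.05, "tz": 0, "rx": 0, "ry": 0, "rz": 0, "gripper": 1},
    {"tx": 0.03, "ty": -0.09, "tz": 0, "rx": 0, "ry": 0, "rz": 0, "gripper": 1},
    {"tx": 0.035, "ty": -0.1, "tz": 0, "rx": 0, "ry": 0, "rz": 0, "gripper": 1},
    {"tx": 0.035, "ty": -0.1, "tz": 0, "rx": 0, "ry": 0, "rz": 0, "gripper": 1},
    {"tx": 0.035, "ty": -0.1, "tz": 0, "rx": 0, "ry": 0, "rz": 0, "gripper": 1},
    {"tx": 0.03, "ty": -0.073, "tz": 0, "rx": 0, "ry": 0, "rz": 0, "gripper": 1},
    {"tx": 0.016, "ty": -0.04, "tz": 0.02, "rx": 0, "ry": 0, "rz": 0, "gripper": 1},
    {"tx": 0, "ty": 0, "tz": 0.06, "rx": 0, "ry": 0, "rz": 0, "gripper": 1},
    {"tx": 0, "ty": 0, "tz": 0.08, "rx": 0, "ry": 0, "rz": 0, "gripper": 1},
    {"tx": 0, "ty": 0, "tz": 0.045, "rx": 0, "ry": 0, "rz": 0, "gripper": 1},
    {"tx": 0, "ty": 0, "tz": 0.013, "rx": 0, "ry": 0, "rz": -0.003, "gripper": 1},
    {"tx": 0, "ty": 0, "tz": 0, "rx": 0, "ry": 0, "rz": 0, "gripper": 1},
  ],
)

```text
time_s: 36.08
ee_pos: [471.9, 110.8, 178.1]
ee_rot: [180.0, -0.0, 16.1]
force: [0.6, -0.3, -0.7]
gripper_width: 48.4
gripper_force: 14.8
```

```bash
python3 hk.py 32 -1.6 157.5
```

```text
t 36.08 s,l,z [-29.8  -1.8 178.1] rot [ 1.7999e+02 -3.0000e-02  1.6140e+01] F [ 0.58 -0.26 -0.74] Fs 0.48 T [-0.01 -0.    0.  ] w 48.43957357597486
mm tool (yaw16) [61.8 -0.2 20.6] units [ 0.1236 -0.0004  0.0412]
```

Call:
send_rows(
  motion=[
    {"tx": 0.015, "ty": -0.0004, "tz": 0, "rx": 0, "ry": 0, "rz": 0, "gripper": 1},
    {"tx": 0.025, "ty": 0, "tz": 0, "rx": 0, "ry": 0, "rz": 0, "gripper": 1},
    {"tx": 0.03, "ty": 0, "tz": 0, "rx": 0, "ry": 0, "rz": 0, "gripper": 1},
    {"tx": 0.03, "ty": 0, "tz": 0, "rx": 0, "ry": 0, "rz": 0, "gripper": 1},
    {"tx": 0.016, "ty": 0, "tz": 0, "rx": 0, "ry": 0, "rz": 0, "gripper": 1},
    {"tx": 0.008, "ty": 0, "tz": 0.006, "rx": 0, "ry": 0, "rz": 0, "gripper": 1},
    {"tx": 0, "ty": 0, "tz": 0.012, "rx": 0, "ry": 0, "rz": 0, "gripper": 1},
    {"tx": 0, "ty": 0, "tz": 0.012, "rx": 0, "ry": 0, "rz": 0, "gripper": 1},
    {"tx": 0, "ty": 0, "tz": 0.007, "rx": 0, "ry": 0, "rz": 0, "gripper": 1},
    {"tx": 0, "ty": 0, "tz": 0.004, "rx": 0, "ry": 0, "rz": 0, "gripper": 1},
    {"tx": 0, "ty": 0, "tz": 0, "rx": 0, "ry": 0, "rz": 0, "gripper": 1},
  ],
)

```text
time_s: 37.45
ee_pos: [530.9, 128.2, 157.2]
ee_rot: [180.0, 0.0, 16.2]
force: [0.1, 0.6, -1.0]
gripper_width: 48.0
gripper_force: 14.8
```

```bash
python3 fs.py; python3 hk.py
```

```text
[[-1.9000e-01 -3.6000e-01 -9.1000e-01  1.5734e+02  8.0000e-02  1.0000e-02
   4.0000e-02]
 [ 3.2000e-01  5.0000e-01 -1.1100e+00  1.5744e+02 -0.0000e+00 -5.0000e-02
   0.0000e+00]
 [ 5.7000e-01  6.6000e-01 -1.1600e+00  1.5744e+02  1.0000e-02 -6.0000e-02
   1.0000e-02]
 [-6.3000e-01 -6.0000e-01 -9.7000e-01  1.5745e+02 -5.0000e-02 -1.0000e-02
  -1.0000e-02]]
t 37.65 s,l,z [ 32.   -1.4 157.4] rot [ 1.7999e+02 -3.0000e-02  1.6170e+01] F [-0.63 -0.6  -0.97] Fs -0.77 T [-0.05 -0.01 -0.01] w 47.91468896594564
```

Call:
send_rows(
  motion=[
    {"tx": 0, "ty": 0, "tz": 0.002, "rx": 0, "ry": 0, "rz": 0, "gripper": 1},
    {"tx": 0, "ty": 0, "tz": 0.002, "rx": 0, "ry": 0, "rz": 0, "gripper": 1},
    {"tx": 0, "ty": 0, "tz": 0, "rx": 0, "ry": 0, "rz": 0, "gripper": 1},
  ],
)

```text
time_s: 38.02
ee_pos: [530.9, 128.3, 155.1]
ee_rot: [180.0, 0.0, 16.2]
force: [0.6, -0.1, -0.7]
gripper_width: 48.3
gripper_force: 14.8
```

```bash
python3 fs.py; python3 hk.py
```

```text
[[ 4.3000e-01  9.7000e-01 -9.8000e-01  1.5517e+02 -3.0000e-02  3.0000e-02
   1.0000e-02]
 [-1.0000e-02 -1.5000e-01 -1.9300e+00  1.5518e+02  1.0000e-02  5.0000e-02
   0.0000e+00]
 [-1.0900e+00 -3.5000e-01 -4.2000e-01  1.5522e+02 -1.0000e-02  7.0000e-02
   7.0000e-02]
 [ 4.6000e-01 -1.3000e-01 -1.1200e+00  1.5523e+02  1.0000e-02 -3.0000e-02
  -0.0000e+00]]
t 38.23 s,l,z [ 31.9  -1.4 155.2] rot [180.    -0.    16.17] F [ 0.46 -0.13 -1.12] Fs 0.4 T [ 0.01 -0.03 -0.  ] w 48.491746064110444
```

Call:
send_rows(
  motion=[
    {"tx": 0, "ty": 0.0004, "tz": 0.0012, "rx": 0, "ry": 0, "rz": 0, "gripper": 1},
    {"tx": 0, "ty": 0, "tz": 0.0012, "rx": 0, "ry": 0, "rz": 0, "gripper": 1},
    {"tx": 0, "ty": 0, "tz": 0, "rx": 0, "ry": 0, "rz": 0, "gripper": 1},
  ],
)

```text
time_s: 38.6
ee_pos: [531.1, 128.1, 154.2]
ee_rot: [-180.0, -0.0, 16.2]
force: [-0.3, 0.4, 0.7]
gripper_width: 48.2
gripper_force: 14.8
```

```bash
python3 fs.py; python3 hk.py
```

```text
[[-1.3900e+00  5.2000e-01  8.9000e-01  1.5419e+02  2.0000e-02  1.0000e-02
   7.0000e-02]
 [ 2.6000e-01  8.5000e-01  7.3000e-01  1.5417e+02  1.5000e-01  6.0000e-02
   3.0000e-02]
 [-3.4000e-01 -1.2000e-01  4.1000e-01  1.5416e+02  7.0000e-02  4.0000e-02
   1.0000e-02]
 [-9.0000e-01  1.2100e+00  1.0100e+00  1.5416e+02  1.1000e-01  1.1000e-01
  -7.0000e-02]]
t 38.8 s,l,z [ 32.   -1.6 154.2] rot [ 1.800e+02 -2.000e-02  1.617e+01] F [-0.9   1.21  1.01] Fs -0.53 T [ 0.11  0.11 -0.07] w 48.4992868998317
```

Call:
send_rows(
  motion=[
    {"tx": 0.006, "ty": 0, "tz": 0, "rx": 0, "ry": 0, "rz": 0, "gripper": 1},
    {"tx": 0.01, "ty": 0, "tz": 0, "rx": 0, "ry": 0, "rz": 0, "gripper": 1},
    {"tx": 0.01, "ty": 0, "tz": 0, "rx": 0, "ry": 0, "rz": 0, "gripper": 1},
    {"tx": 0.01, "ty": 0, "tz": 0, "rx": 0, "ry": 0, "rz": 0, "gripper": 1},
    {"tx": 0.01, "ty": 0, "tz": 0, "rx": 0, "ry": 0, "rz": 0, "gripper": 1},
    {"tx": 0.006, "ty": 0, "tz": 0, "rx": 0, "ry": 0, "rz": 0, "gripper": 1},
    {"tx": 0, "ty": 0, "tz": 0, "rx": 0, "ry": 0, "rz": 0, "gripper": -0.15},
    {"tx": 0, "ty": 0, "tz": 0, "rx": 0, "ry": 0, "rz": 0, "gripper": -0.15},
    {"tx": 0, "ty": 0, "tz": 0, "rx": 0, "ry": 0, "rz": 0, "gripper": -0.15},
    {"tx": 0, "ty": 0, "tz": 0, "rx": 0, "ry": 0, "rz": 0, "gripper": 1},
    {"tx": 0, "ty": 0, "tz": 0, "rx": 0, "ry": 0, "rz": 0, "gripper": 1},
    {"tx": 0, "ty": 0, "tz": 0, "rx": 0, "ry": 0, "rz": 0, "gripper": 1},
  ],
  grip_force=12,
)

```text
time_s: 40.3
ee_pos: [556.1, 135.3, 154.1]
ee_rot: [180.0, -0.0, 16.2]
force: [0.1, 1.1, 0.3]
gripper_width: 47.9
gripper_force: 12.0
```

```bash
python3 fs.py; python3 hk.py
```

```text
[[-1.8000e-01  7.2000e-01 -5.4000e-01  1.5404e+02  5.0000e-02 -5.0000e-02
   3.0000e-02]
 [ 8.0000e-01  2.9000e-01  9.0000e-02  1.5404e+02 -3.0000e-02 -5.0000e-02
  -5.0000e-02]
 [ 5.0000e-02  3.5000e-01  2.0000e-02  1.5405e+02  1.0000e-02 -4.0000e-02
   2.0000e-02]
 [ 5.8000e-01 -1.1000e-01 -3.7000e-01  1.5405e+02  1.0000e-02 -1.0000e-02
   2.0000e-02]]
t 40.5 s,l,z [ 57.9  -1.5 154. ] rot [ 1.7999e+02 -1.0000e-02  1.6180e+01] F [ 0.58 -0.11 -0.37] Fs 0.53 T [ 0.01 -0.01  0.02] w 47.8221303767174
```

Call:
send_rows(
  motion=[
    {"tx": 0.003, "ty": 0, "tz": 0, "rx": 0, "ry": 0, "rz": 0, "gripper": 1},
    {"tx": 0.003, "ty": 0, "tz": 0, "rx": 0, "ry": 0, "rz": 0, "gripper": 1},
    {"tx": 0.003, "ty": 0, "tz": 0, "rx": 0, "ry": 0, "rz": 0, "gripper": 1},
    {"tx": 0.003, "ty": 0, "tz": 0, "rx": 0, "ry": 0, "rz": 0, "gripper": 1},
    {"tx": 0, "ty": 0, "tz": 0, "rx": 0, "ry": 0, "rz": 0, "gripper": 1},
  ],
)

```text
time_s: 41.12
ee_pos: [562.1, 137.1, 154.0]
ee_rot: [180.0, -0.0, 16.2]
force: [-0.3, -0.5, -0.2]
gripper_width: 47.5
gripper_force: 12.0
```

```bash
python3 fs.py; python3 hk.py
```

```text
[[-4.1000e-01  7.4000e-01  8.0000e-02  1.5405e+02 -6.0000e-02  4.0000e-02
  -1.0000e-02]
 [-6.2000e-01 -1.5000e-01 -3.0000e-02  1.5406e+02  1.0000e-02  3.0000e-02
  -1.0000e-02]
 [ 5.5000e-01  8.1000e-01 -9.0000e-02  1.5407e+02  4.0000e-02  5.0000e-02
  -2.0000e-02]
 [-4.1000e-01  2.8000e-01 -6.0000e-02  1.5407e+02 -0.0000e+00 -2.0000e-02
  -4.0000e-02]]
t 41.33 s,l,z [ 64.1  -1.5 154.1] rot [ 1.7999e+02 -4.0000e-02  1.6170e+01] F [-0.41  0.28 -0.06] Fs -0.31 T [-0.   -0.02 -0.04] w 47.78281387145644
```

Call:
send_rows(
  motion=[
    {"tx": 0.002, "ty": 0, "tz": 0, "rx": 0, "ry": 0, "rz": 0, "gripper": 1},
    {"tx": 0.001, "ty": 0, "tz": 0, "rx": 0, "ry": 0, "rz": 0, "gripper": 1},
    {"tx": 0, "ty": 0, "tz": 0, "rx": 0, "ry": 0, "rz": 0, "gripper": 1},
  ],
)

```text
time_s: 41.7
ee_pos: [562.9, 137.3, 153.9]
ee_rot: [180.0, 0.1, 16.2]
force: [-2.1, -0.5, 1.2]
gripper_width: 48.1
gripper_force: 12.0
```

```bash
python3 fs.py; python3 hk.py
```

```text
[[-2.1000e+00 -4.6000e-01  4.8000e-01  1.5393e+02 -8.0000e-02  3.8000e-01
   1.0000e-02]
 [-1.7400e+00  2.4000e-01  1.1000e+00  1.5394e+02 -6.0000e-02  4.1000e-01
  -1.0000e-02]
 [-2.6700e+00 -9.3000e-01  1.1000e+00  1.5393e+02 -6.0000e-02  4.4000e-01
   7.0000e-02]
 [-2.6200e+00 -5.7000e-01  8.7000e-01  1.5391e+02 -1.1000e-01  4.5000e-01
   0.0000e+00]]
t 41.9 s,l,z [ 65.   -1.5 153.9] rot [1.800e+02 5.000e-02 1.618e+01] F [-2.62 -0.57  0.87] Fs -2.67 T [-0.11  0.45  0.  ] w 48.08933163853101
```

Contact at about s=65, as expected. I'll press on to about 5 N.

Call:
send_rows(
  motion=[
    {"tx": 0.002, "ty": 0, "tz": 0, "rx": 0, "ry": 0, "rz": 0, "gripper": 1},
    {"tx": 0.001, "ty": 0, "tz": 0, "rx": 0, "ry": 0, "rz": 0, "gripper": 1},
    {"tx": 0, "ty": 0, "tz": 0, "rx": 0, "ry": 0, "rz": 0, "gripper": 1},
  ],
)

```text
time_s: 42.28
ee_pos: [563.0, 137.4, 153.8]
ee_rot: [-180.0, 0.2, 16.2]
force: [-6.6, -1.0, 2.5]
gripper_width: 48.1
gripper_force: 12.0
```

```bash
python3 fs.py; python3 hk.py
```

```text
[[-5.5800e+00 -1.2700e+00  2.4400e+00  1.5374e+02 -2.5000e-01  1.0900e+00
   5.0000e-02]
 [-5.9200e+00 -6.7000e-01  2.9000e+00  1.5375e+02 -2.8000e-01  1.0200e+00
   7.0000e-02]
 [-5.1400e+00 -1.6000e+00  2.4300e+00  1.5377e+02 -2.7000e-01  1.0400e+00
   4.0000e-02]
 [-6.3500e+00 -1.4100e+00  1.6500e+00  1.5375e+02 -2.3000e-01  1.0400e+00
   1.0000e-02]]
t 42.48 s,l,z [ 65.2  -1.5 153.8] rot [-180.      0.23   16.18] F [-6.35 -1.41  1.65] Fs -6.49 T [-0.23  1.04  0.01] w 47.608979369294175
```

Call:
send_rows(
  motion=[
    {"tx": 0, "ty": 0, "tz": 0, "rx": 0, "ry": 0, "rz": 0, "gripper": -0.15},
    {"tx": 0, "ty": 0, "tz": 0, "rx": 0, "ry": 0, "rz": 0, "gripper": -0.15},
    {"tx": 0, "ty": 0, "tz": 0, "rx": 0, "ry": 0, "rz": 0, "gripper": -0.15},
    {"tx": 0, "ty": 0, "tz": 0, "rx": 0, "ry": 0, "rz": 0, "gripper": 1},
    {"tx": 0, "ty": 0, "tz": 0, "rx": 0, "ry": 0, "rz": 0, "gripper": 1},
    {"tx": 0, "ty": 0, "tz": 0, "rx": 0, "ry": 0, "rz": 0, "gripper": 1},
    {"tx": 0.0015, "ty": 0, "tz": 0, "rx": 0, "ry": 0, "rz": 0, "gripper": 1},
    {"tx": 0.0015, "ty": 0, "tz": 0, "rx": 0, "ry": 0, "rz": 0, "gripper": 1},
    {"tx": 0, "ty": 0, "tz": 0, "rx": 0, "ry": 0, "rz": 0, "gripper": 1},
  ],
  grip_force=12,
)

```text
time_s: 43.6
ee_pos: [565.1, 138.0, 153.8]
ee_rot: [180.0, 0.1, 16.2]
force: [-3.5, -0.8, 2.7]
gripper_width: 47.7
gripper_force: 12.0
```

```bash
python3 fs.py; python3 hk.py
```

```text
[[-4.4700e+00 -1.4900e+00  1.3200e+00  1.5382e+02 -2.6000e-01  6.7000e-01
  -2.0000e-02]
 [-4.2700e+00 -1.5800e+00  1.5400e+00  1.5383e+02 -1.9000e-01  7.6000e-01
  -5.0000e-02]
 [-4.5700e+00 -1.4400e+00  1.3900e+00  1.5382e+02 -2.1000e-01  7.8000e-01
  -2.0000e-02]
 [-5.3700e+00 -1.1200e+00  2.8200e+00  1.5382e+02 -2.7000e-01  8.5000e-01
  -2.0000e-02]]
t 43.8 s,l,z [ 67.4  -1.5 153.8] rot [1.800e+02 1.300e-01 1.618e+01] F [-5.37 -1.12  2.82] Fs -5.47 T [-0.27  0.85 -0.02] w 47.67626251594777
```

Call:
send_rows(
  motion=[
    {"tx": 0.0015, "ty": 0, "tz": -0.0004, "rx": 0, "ry": 0, "rz": 0, "gripper": 1},
    {"tx": 0.0015, "ty": 0, "tz": 0, "rx": 0, "ry": 0, "rz": 0, "gripper": 1},
    {"tx": 0, "ty": 0, "tz": 0, "rx": 0, "ry": 0, "rz": 0, "gripper": 1},
  ],
)

```text
time_s: 44.18
ee_pos: [565.7, 138.1, 153.8]
ee_rot: [180.0, 0.3, 16.2]
force: [-7.7, -2.1, 2.0]
gripper_width: 47.9
gripper_force: 12.0
```

```bash
python3 fs.py; python3 hk.py
```

```text
[[-6.8100e+00 -2.2300e+00  1.9100e+00  1.5380e+02 -3.9000e-01  1.2300e+00
  -6.0000e-02]
 [-7.1800e+00 -2.4200e+00  2.4900e+00  1.5376e+02 -3.5000e-01  1.2200e+00
   6.0000e-02]
 [-6.3200e+00 -2.4000e+00  1.8700e+00  1.5375e+02 -3.5000e-01  1.1600e+00
  -0.0000e+00]
 [-7.6200e+00 -1.8100e+00  2.8100e+00  1.5378e+02 -3.9000e-01  1.2200e+00
  -7.0000e-02]]
t 44.38 s,l,z [ 67.9  -1.5 153.8] rot [180.     0.27  16.18] F [-7.62 -1.81  2.81] Fs -7.82 T [-0.39  1.22 -0.07] w 47.563787681965486
```

Call:
send_rows(
  motion=[
    {"tx": 0, "ty": 0, "tz": 0, "rx": 0, "ry": 0, "rz": 0, "gripper": -0.5},
    {"tx": 0, "ty": 0, "tz": 0, "rx": 0, "ry": 0, "rz": 0, "gripper": -0.5},
    {"tx": 0, "ty": 0, "tz": 0, "rx": 0, "ry": 0, "rz": 0, "gripper": -0.5},
    {"tx": 0, "ty": 0, "tz": -0.03, "rx": 0, "ry": 0, "rz": 0, "gripper": -0.5},
    {"tx": 0, "ty": 0, "tz": -0.07, "rx": 0, "ry": 0, "rz": 0, "gripper": -0.5},
    {"tx": 0, "ty": 0, "tz": -0.1, "rx": 0, "ry": 0, "rz": 0, "gripper": -0.5},
    {"tx": -0.06, "ty": 0.08, "tz": 0, "rx": 0, "ry": 0, "rz": 0, "gripper": -0.5},
    {"tx": -0.06, "ty": 0.08, "tz": 0, "rx": 0, "ry": 0, "rz": 0, "gripper": -0.5},
    {"tx": -0.06, "ty": 0.08, "tz": 0, "rx": 0, "ry": 0, "rz": 0, "gripper": -0.5},
    {"tx": -0.06, "ty": 0.08, "tz": 0, "rx": 0, "ry": 0, "rz": 0, "gripper": -0.5},
    {"tx": -0.06, "ty": 0.08, "tz": 0, "rx": 0, "ry": 0, "rz": 0, "gripper": -0.5},
  ],
)

```text
time_s: 45.75
ee_pos: [479.0, -96.7, 255.6]
ee_rot: [179.9, -0.1, 16.2]
force: [-0.5, -0.8, 0.7]
gripper_width: 68.5
gripper_force: 0.0
```

```bash
python3 - <<'E'
from h import *
s=grab('scene')['frame'];t=grab('top')['frame']
cv2.imwrite('pics/a5.png',np.hstack([cv2.resize(s[210:310,330:410,::-1],None,fx=5,fy=5,interpolation=cv2.INTER_CUBIC),cv2.resize(t[170:270,210:290,::-1],None,fx=5,fy=5,interpolation=cv2.INTER_CUBIC)]))
cv2.imwrite('pics/top_end.png',t[:,:,::-1])
print(env.state()['time_s'])
E
```

```text
45.85
```

View pics/a5.png

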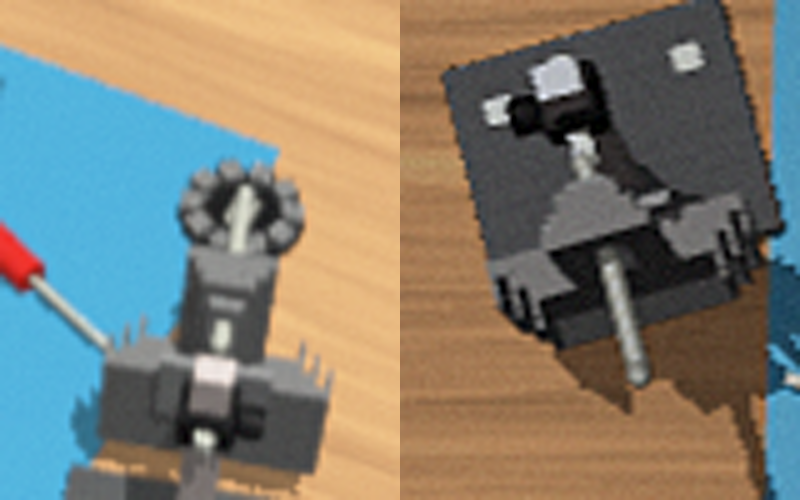

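View pics/top_end.png

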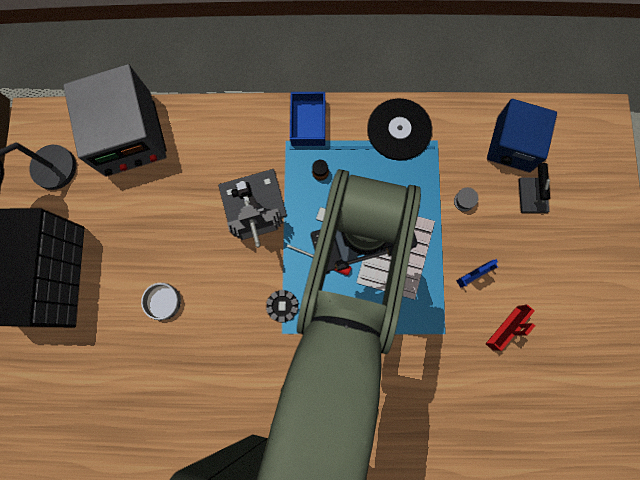

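All three trays hang nested with no gaps, lugs stacked at top-crop (595,210). The rack is empty, the look-alikes haven't moved, and the gripper is clear of everything, so I'm handing in.

```bash
python3 -c "
from workcell import env
print(env.job_done())"
```

```text
the job is handed in; nothing more can be done
None
```

The large, medium and small trays hang on the hook in that order, nested with no visible gaps and the large one pressed back until the plate gave, at about 8 N in the readings; handed in at about 46 s, with no verdict shown.

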